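Load and switch on the altar's electric incense warmer

ROBOT

A 6-joint arm with a two-finger parallel gripper is mounted at the origin on the work surface. World frame = base frame: x ahead of the robot, y to its left, z up, the work surface at z = 0. Lengths are in m, angles in degrees, forces in N, time in s.
With the tool pointing down it reaches from about 0.375 to 0.9 m from the base axis. Payload 3.1 kg.
Tool frame: the origin (TCP) lies where the fingers leave the gripper's body, on its centre line; the fingertips stand bot.tips_ahead ahead of it and the grasp point (between the pads) lies 51 mm ahead of it (bot.tips_ahead is the distance from the TCP to the fingertips, in m); z points along the fingers, x is the direction in which the jaws open and shut, and the axes are right-handed (so a half turn about z gives the same grasp; the last joint's range is limited). The gripper opens to 87 mm and grips with 3 to 60 N. Pads are 19 mm wide; open, the fingers measure 117 mm over their backs; the gripper's body (75 mm by 190 mm) begins 51 mm behind the grasp point.
Start: joints at [-10.227, 30.224, 82.088, -0, 67.689, -10.227], TCP at [0.625, 0, 0.292] pointing down, gripper open.
Joint ranges: [-176.69, 176.69], [-43.24, 126.21], [12.49, 139.97], [-82, 262], [0, 151.66], [-163.58, 163.58]. Speed limits (degrees/s): [159.86, 159.86, 180, 180, 180, 180].

INTERFACE

Orientations are given as a 3x3 rotation matrix whose columns are the frame's x, y, z axes.
In Python, from rig import bot, vision, nets gives the robot as it stands.
- The arm moves only by the tool play_rows, never from a script. Its argument "series" is a list of rows, each an object of numbers: "tx", "ty", "tz": the shift along the world's x, y, z as a fraction of full scale; "turn": the turn about the world's z as a fraction of full scale. A call has 1 to 10 rows; each row shifts and turns the commanded pose from where the row before left it; what a row does not reach is not made up. Full scale, the value 1, is 0.8 m for a shift and 60 degrees for a turn. A row lasts 1/10 s, in which the tool goes at most 50 mm and 8.59 degrees, less where a joint would pass 70% of its speed; a pose out of reach is approached as far as the arm can. A call with a number of a shift or a turn outside -1 to 1 is refused whole. A call with a gripper value outside its range is refused whole. "gripper" is the opening, from 0 (shut) to 1 (fully open), set as the call begins (left out, the last holds). The fingers move at their own pace and stop on an object; the grip force is fixed at half the most. Time passes only in rows, so rows that do not move let the fingers close. It gives the time, the measured TCP pose, the force and the opening at its end, in the units of the state.
- bot.read_state(): the state, without advancing time (a new reading comes with each control period).
- vision.capture(name): name is "scene" or "side" or "wrist"; returns a dict with "pixels" (400x640x3 uint8, blue, green, red), "fx", "fy", "cx", "cy" (pixels), "extrinsics" (4x4, takes a point from camera to world coordinates). Camera axes: x right, y down, z forward; pixel columns grow to the right and rows downward; lengths in m; the calibration is good to about 2 mm. A picture is of the moment at which its call begins. There is no depth.
- bot.hand_in(): hands the job in, once; it reports no verdict.
Trained networks look in a picture, given as the dict that the camera call returned (one of the last four; its "shot" number tells which), for a name from the list of things; names that differ only in an ending like _2 or _b are one class to them, and where a whole thing is asked for, a point or a joint stands for the part that bears it (a point fixed in the world has none). Each returns a list of dicts, best first, with "confidence" (0 to 1); they miss things now and then, are a little off and sometimes report something else, mostly with a low value. They report only what shows in the picture. A call takes as long as a camera call. They do not tell look-alikes from the thing itself.
- nets.look_for(picture, query): "at" ([column, row] as shares, 0 to 1, of the picture: columns of its width, rows of its height, amid what is visible of it).
- nets.masks_of(picture, query): "region" (400x640 bool, what is visible of it) and "at" ([column, row] as shares, 0 to 1, of the picture: columns of its width, rows of its height, amid what is visible of it).
The state is a dict: "time_s": time; "joint_positions": joint angles; "qvel": joint speeds; "tau": joint torques, N m; "position": TCP position; "tcp_rot": TCP orientation; "force": force on the tool from outside, world axes, zero at the start; "moment": the same for the moment, N m; "opening": opening from 0.0 (shut) to 1.0 (fully open).
Only numpy, scipy, OpenCV 4.12 (cv2) and the standard library are available. Lean on these libraries where they do the work, as an engineer would, in place of code of your own. Each camera call takes 0.05 s, during which the arm holds its last target.

TASK

Stand the brass incense holder upright on the middle of the warmer's small raised plinth and let go of it. Then switch the warmer on: turn its knob clockwise, without pushing it, until you feel the safety stop; push it in there, turn it past the stop, and go on clockwise as far as it turns so that its pointer is at the red mark, with the knob sprung out again. Leave the wooden stand, bowls and vase where they are.

Things in the scene. Friction and masses are not known exactly. Their poses are not given: they have to be found in the camera images.
- holder_mid (a point): Incense holder, brass-toned aluminium, about 0.12 kg, a round spool 60 mm tall: foot 42 mm wide and 6 mm high, straight shaft 31 mm wide from 12 to 48 mm height, rim 38 mm wide from 54 to 60 mm. Starts upright on the wooden stand. This point is on its axis, 30 mm above its underside (the place to grasp); z is up along the axis.
- plinth_top (a point): Plinth of the warmer: a fixed white ceramic disc 36 mm wide on a thin stem, its top 100 mm above the table. This point is the centre of the top face. Its axes are the warmer's: z up, y along the warmer's length towards the knob, whose axis is 160 mm away.
- knob_grip (a point): Black knob of the warmer: a round ribbed grip 38 mm wide and 32 mm high on a disc 52 mm wide. This point, on the knob's vertical axis, is 14 mm below the grip's top, 18 mm above the disc's top and 90 mm above the table (knob out); disc underside 10 mm above the housing. x points to the side of the white pointer stripe, z is up; it moves with the knob. A light grip slips on it.
- knob_turn (a joint): Knob angle, rad: 0 off (pointer at the white mark, along the warmer's x), growing clockwise from above; 2.3 hard end (pointer at the red mark). Starts at 0 to 0.2, stays where left (friction 0.04 N m). An unseen safety stop, differing each time, blocks it somewhere from 0.9 to 1.4. Pushed in 5 mm or more it passes the stop; from 0.5 rad beyond, it springs out and turns freely to the end.
- knob_press (a joint): How far the knob is pushed in (straight down), m: 0 out, 0.008 fully in. A spring resists with about 4 N at first, 8.5 N fully in. It goes fully in only within 0.15 rad before the safety stop or beyond it. Pushed in earlier, it goes 0.5 to 4 mm at most and then jams on a lip before the stop, so let it stand out while turning to the stop. It can be pushed while gripped.
- warmer: The electric incense warmer, fixed to the table: black box with a brass band, 140 mm (x) by 270 mm (y) by 56 mm. Origin at the centre of its underside; plinth at y = -80 mm, knob at y = +80 mm.
- stand: Low dark wooden stand, 100 by 100 mm, 40 mm high, loose; the holder starts on it. Origin at the centre of its underside.
- bowl_a: Blue ceramic bowl, 110 mm wide, 50 mm high, loose. Origin at the centre of its underside.
- bowl_b: White ceramic bowl, 110 mm wide, 50 mm high, loose. Origin at the centre of its underside.
- vase: Empty porcelain vase, 92 mm wide, 190 mm high, loose. Origin at the centre of its underside.
Not all that is in view belongs to the job. Of the things shaped like the part that bears holder_mid, the brass one is meant.

How it is judged:
By the outcome, as a careful person would: the job done as asked, in the order asked, and still so for the second after the job is handed in, with the robot touching nothing.
It also fails if it takes over 72 s, if anything falls off the work surface, if the arm or the gripper's body presses on something with over 40 N, if the wrist force passes 120 N, or if a joint passes its speed limit or range.

## Working session

There is one attempt and no reset: what is moved stays moved. The work goes in short steps, Python scripts to look and compute and a tool call to move; the robot and the scene stay as the last step left them, time stands still between calls to the robot, and variables do not carry over. Pictures are saved under pics/ and viewed, and the job is handed in when it is done.

Besides the shell and the picture viewer there is one more tool, called after "Request:" by a JSON object that holds its "name" and its "arguments", one argument or row to a line. play_rows: Moves the arm, as the interface text tells. Shift numbers are shares of 0.8 m and turn numbers shares of 60 degrees, none past 1 either way. Its arguments: {"type":"object","properties":{"series":{"type":"array"},"gripper":{"type":"number"}},"required":["series"]}

```bash
mkdir -p pics; ls; python3 - <<'E'
from rig import bot,vision,nets
import cv2,numpy as np
print(bot.tips_ahead, bot.read_state())
for n in ["scene","side","wrist"]:
    p=vision.capture(n); cv2.imwrite(f"pics/{n}0.png",p["pixels"]); print(n,p["fx"],p["cx"],p["cy"],p["extrinsics"].round(3).tolist() if hasattr(p["extrinsics"],'round') else p["extrinsics"])
    for q in ["holder_mid","knob_grip","plinth_top","warmer","stand","bowl_a","vase"]:
        try: print(q,[(np.round(np.array(d["at"])*[640,400],1).tolist(),round(d["confidence"],2)) for d in nets.look_for(p,q)][:4])
        except Exception as e: print(q,e)
E
```

```text
pics
0.0697 {'time_s': 0.0, 'joint_positions': array([-1.02255176e+01,  3.02781505e+01,  8.21531732e+01, -6.76034557e-04,
        6.76889134e+01, -1.02268342e+01]), 'qvel': array([-0.11379655, -0.03271707, -0.04864928, -0.01862819,  0.00963912,
       -0.11461717]), 'tau': array([-5.45745443e-04, -4.40045428e+01, -1.76593530e+01,  6.32597599e-02,
        5.83207863e-02, -1.53719384e-04]), 'position': array([6.24443388e-01, 1.46661220e-04, 2.91298052e-01]), 'tcp_rot': array([[ 9.99997863e-01,  2.70952915e-05, -2.06713735e-03],
       [ 2.78432298e-05, -9.99999934e-01,  3.61795342e-04],
       [-2.06712741e-03, -3.61852125e-04, -9.99997798e-01]]), 'force': array([-0.9161165 , -0.28691361, -0.5642501 ]), 'moment': array([-0.02072246, -0.00078061,  0.03931936]), 'opening': 0.999426950411653}
scene 512.8775678929442 324.5788724034268 201.59549687968806 [[-0.82, 0.309, -0.482, 1.215], [0.573, 0.445, -0.689, 0.929], [0.002, -0.841, -0.542, 0.783], [0.0, 0.0, 0.0, 1.0]]
holder_mid [([405.0, 241.3], 0.93), ([444.9, 284.8], 0.86)]
knob_grip [([345.8, 196.1], 0.69)]
plinth_top [([321.6, 206.1],
[... 394 characters left out ...]
d [([278.8, 166.8], 0.59)]
knob_grip [([292.4, 201.9], 0.7), ([285.5, 319.9], 0.62)]
plinth_top [([281.6, 165.8], 0.73), ([311.1, 236.0], 0.57)]
warmer [([310.8, 237.5], 0.94)]
stand [([271.0, 182.6], 0.88)]
bowl_a [([403.6, 284.9], 0.75), ([284.3, 319.7], 0.63)]
vase [([332.9, 151.4], 0.69)]
wrist 320.3740178388204 317.0025111170755 202.1568037213075 [[1.0, 0.001, -0.0, 0.625], [0.0, -0.956, -0.293, 0.08], [-0.0, 0.293, -0.956, 0.385], [0.0, 0.0, 0.0, 1.0]]
holder_mid []
knob_grip [([222.1, 128.1], 0.74)]
plinth_top [([256.8, 167.8], 0.87)]
warmer [([253.6, 166.7], 0.96)]
stand []
bowl_a [([409.8, 335.8], 0.81), ([206.9, 353.1], 0.61), ([221.9, 128.0], 0.29), ([255.1, 171.8], 0.23)]
vase []
```

View pics/scene0.png

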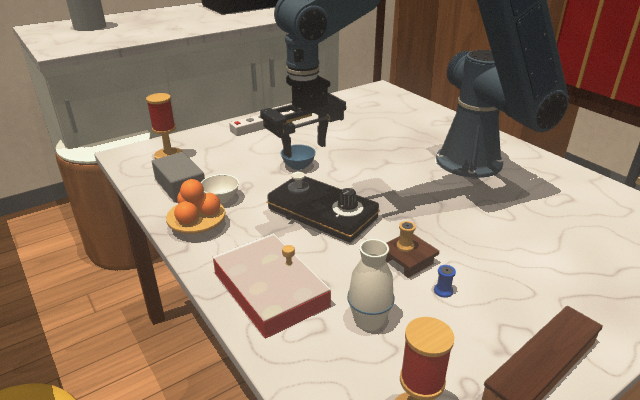

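View pics/side0.png

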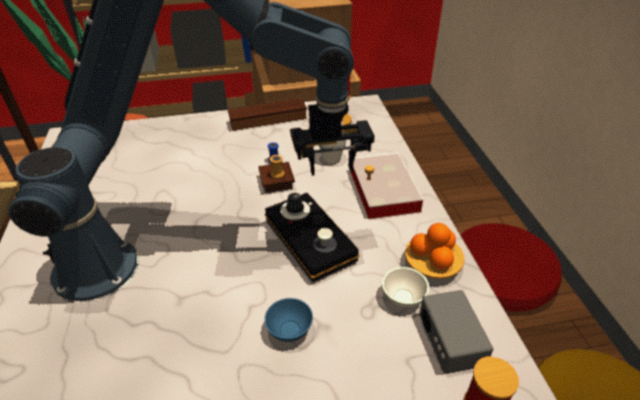

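View pics/wrist0.png

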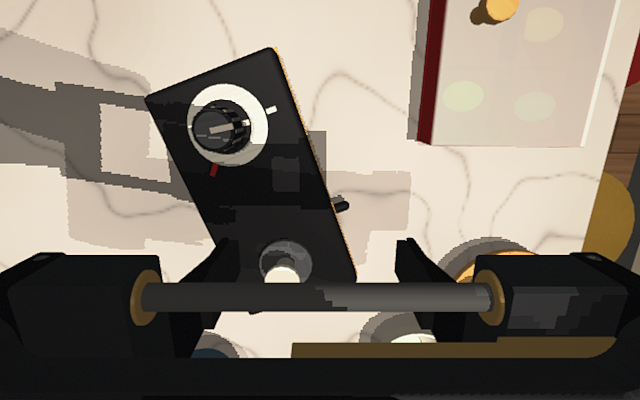

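The brass holder is on the wooden stand at scene (405,238). Its look-alikes are a blue one on the table at (445,280) and a small orange piece on the red box at (288,255). Only the first is both brass and on the stand, so I'll confirm it in a crop and measure.

```bash
cat > h.py <<'E'
import cv2,numpy as np
from rig import bot,vision,nets
def ray(p,uv):
    E=np.array(p["extrinsics"]); d=np.array([(uv[0]-p["cx"])/p["fx"],(uv[1]-p["cy"])/p["fy"],1.])
    d=E[:3,:3]@d; return E[:3,3],d/np.linalg.norm(d)
def atz(p,uv,z):
    o,d=ray(p,uv); return o+d*(z-o[2])/d[2]
def proj(p,X):
    E=np.array(p["extrinsics"]); X=np.atleast_2d(X); c=(X-E[:3,3])@E[:3,:3]
    return np.c_[c[:,0]/c[:,2]*p["fx"]+p["cx"],c[:,1]/c[:,2]*p["fy"]+p["cy"]]
def tri(rs):
    A=np.zeros((3,3));b=np.zeros(3)
    for o,d in rs:
        M=np.eye(3)-np.outer(d,d);A+=M;b+=M@o
    X=np.linalg.solve(A,b); return X,[np.linalg.norm((np.eye(3)-np.outer(d,d))@(X-o)) for o,d in rs]
E
python3 - <<'E'
from h import *
S={n:vision.capture(n) for n in ["scene","side","wrist"]}
a=cv2.resize(S["scene"]["pixels"][190:310,340:480],None,fx=4,fy=4,interpolation=cv2.INTER_CUBIC)
b=cv2.resize(S["side"]["pixels"][130:280,240:370],None,fx=4,fy=4,interpolation=cv2.INTER_CUBIC)
c=cv2.resize(S["wrist"]["pixels"][40:300,130:370],None,fx=2.3,fy=2.3,interpolation=cv2.INTER_CUBIC)
for n,i in zip("abc",(a,b,c)): cv2.imwrite(f"pics/crop_{n}.png",i)
for n in S:
  for q in ["holder_mid","stand","warmer","knob_grip"]:
    for m in nets.masks_of(S[n],q)[:3]:
        r=m["region"]; ys,xs=np.nonzero(r)
        print(n,q,round(m["confidence"],2),np.round(np.array(m["at"])*[640,400],1),xs.min(),xs.max(),ys.min(),ys.max(),len(xs))
E
```

```text
scene holder_mid 0.74 [403.4 237. ] 397 415 221 251 432
scene holder_mid 0.66 [445.7 282.4] 434 455 265 297 500
scene stand 0.74 [410.5 259.6] 385 438 236 276 1282
scene warmer 0.62 [322.5 206.5] 267 378 172 241 4494
scene knob_grip 0.75 [347.3 197.4] 338 357 188 209 334
side holder_mid 0.73 [275.1 146.5] 267 278 142 161 142
side holder_mid 0.67 [280.5 165. ] 270 282 155 177 232
side stand 0.65 [274.9 178.5] 259 294 162 192 677
side warmer 0.6 [307.6 236.7] 265 358 193 281 4662
side knob_grip 0.58 [294.1 204.6] 286 303 192 212 303
wrist warmer 0.73 [253.9 169.7] 145 356 47 282 29208
wrist knob_grip 0.62 [222.2 129.8] 191 251 100 154 2617
```

View pics/crop_a.png

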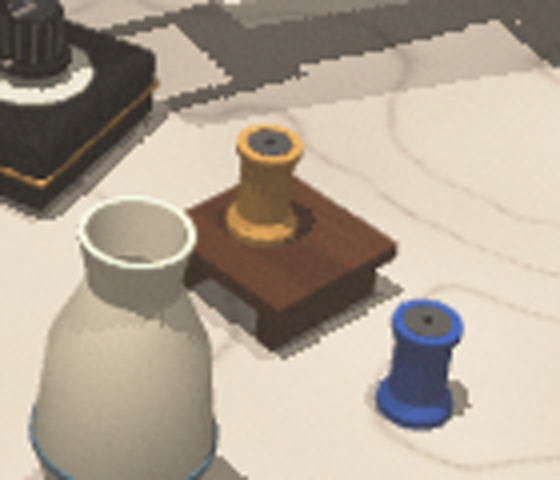

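View pics/crop_b.png

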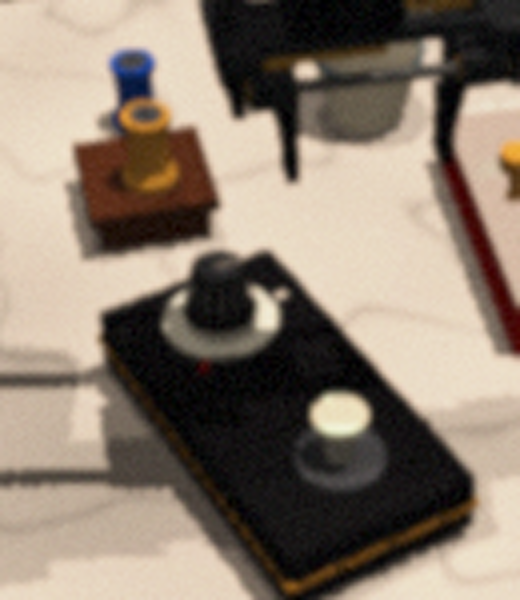

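View pics/crop_c.png

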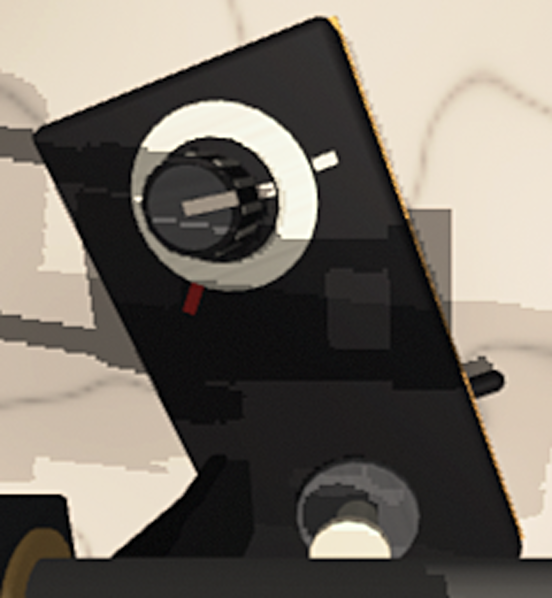

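The crop confirms the holder at scene (407,226) rim and (405,246) foot is brass-coloured and stands on the wooden stand; the other is clearly blue. Now the positions.

```bash
python3 - <<'E'
from h import *
S={n:vision.capture(n) for n in ["scene","side","wrist"]}
a,b,w=S["scene"],S["side"],S["wrist"]
print("rim",atz(a,(407.25,225.75),.1),atz(b,(276.5,159),.1),tri([ray(a,(407.25,225.75)),ray(b,(276.5,159))]))
print("foot",atz(a,(405.5,246),.043),atz(b,(277.75,174.5),.043))
print("plinth side",atz(b,(325,233.25),.1))
print("knobtop wrist",atz(w,(212.6,127),.104))
print("white,red marks",atz(w,(271.7,109.3),.056),atz(w,(213.9,169.6),.056))
cor=[(274,47.5),(145.5,97)]
C=[atz(w,c,.056) for c in cor];print("corners",C,np.linalg.norm(C[0]-C[1]))
cv2.imwrite("pics/crop_d.png",cv2.resize(a["pixels"][165:245,260:385],None,fx=6,fy=6,interpolation=cv2.INTER_CUBIC))
E
```

```text
rim [0.51014079 0.25203181 0.1       ] [0.51047477 0.2463496  0.1       ] (array([0.50974259, 0.25023319, 0.09810561]), [np.float64(0.0012250028159504376), np.float64(0.0012250028159503656)])
foot [0.51067447 0.25400815 0.043     ] [0.51015857 0.24448794 0.043     ]
plinth side [ 0.58991141 -0.09199797  0.1       ]
knobtop wrist [0.53500975 0.0611353  0.104     ]
white,red marks [0.57968875 0.0749763  0.056     ] [0.51695495 0.01456696 0.056     ]
corners [array([0.5841221, 0.1305555, 0.056    ]), array([0.45689377, 0.08646117, 0.056     ])] 0.13465272873363887
```

View pics/crop_d.png

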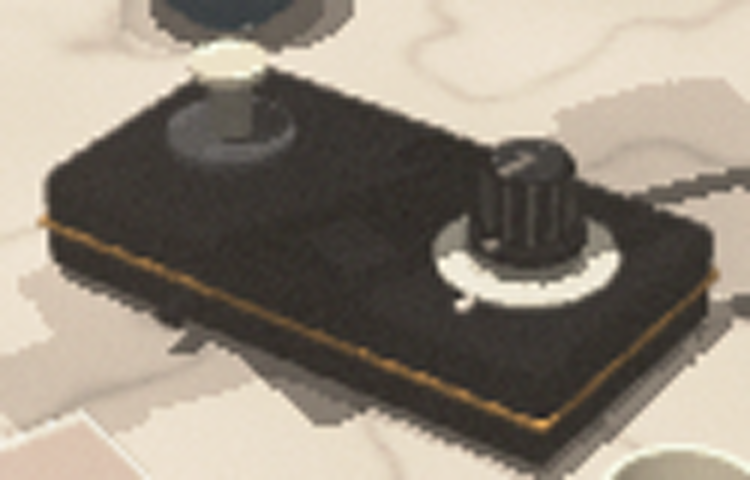

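```bash
python3 - <<'E'
from h import *
S={n:vision.capture(n) for n in ["scene","side","wrist"]}
a,b,w=S["scene"],S["side"],S["wrist"]
print("plinth scene",atz(a,(298.2,175),.1),tri([ray(a,(298.2,175)),ray(b,(325,233.25))]))
# knob top: scene crop (537,160)->; side crop (217,270)
ka=(260+537/6,165+160/6); kb=(240+217/4,130+268/4)
print("knob",atz(a,ka,.104),atz(b,kb,.104),tri([ray(a,ka),ray(b,kb),ray(w,(212.6,127))]))
print("vase",atz(a,(374,249),.19), atz(b,(331,160),.0))
print("blue",atz(a,(340+427/4,190+322/4),.06))
print("ptr",atz(w,(130+185/2.3,40+208/2.3),.104),atz(w,(130+238/2.3,40+196/2.3),.104))
E
```

```text
plinth scene [ 0.58991995 -0.08788159  0.1       ] (array([ 0.58950268, -0.09006807,  0.09856915]), [np.float64(0.0008175504611653188), np.float64(0.0008175504611652233)])
knob [0.53271252 0.06308268 0.104     ] [0.53542405 0.05695572 0.104     ] (array([0.53400389, 0.06102978, 0.10216672]), [np.float64(0.0025516571365432135), np.float64(0.002175275533620151), np.float64(0.00040282995099948934)])
vase [0.70519897 0.36116754 0.19      ] [0.69802406 0.34302741 0.        ]
blue [0.51244349 0.38424216 0.06      ]
ptr [0.53287512 0.05825465 0.104     ] [0.55300841 0.06263133 0.104     ]
```

Request:
{"name": "play_rows", "arguments": {
  "series": [
    {"tx": -0.0178,"ty": 0.039},
    {"tx": -0.0178,"ty": 0.039},
    {"tx": -0.0178,"ty": 0.039},
    {"tx": -0.0178,"ty": 0.039},
    {"tx": -0.0178,"ty": 0.039},
    {"tx": -0.0178,"ty": 0.039},
    {"tx": -0.0178,"ty": 0.039},
    {"tx": -0.0178,"ty": 0.039},
    {},
    {}
  ],
  "gripper": 1
}}

```text
invalid input
```

```bash
python3 - <<'E'
from h import *
w=vision.capture("wrist");cv2.imwrite("pics/w1.png",w["pixels"])
s=bot.read_state();print(s["time_s"],s["position"],s["tcp_rot"][:,0])
print(proj(w,[[.51,.25,.1],[.51,.25,.043]]))
for m in nets.masks_of(w,"holder_mid")[:3]:
    ys,xs=np.nonzero(m["region"]);print(m["confidence"],xs.min(),xs.max(),ys.min(),ys.max())
cv2.imwrite("pics/w1c.png",cv2.resize(w["pixels"][80:300,200:440],None,fx=3,fy=2.7))
E
```

```text
2.3 [6.24979977e-01 4.24419875e-05 2.92250599e-01] [ 9.99999999e-01 -2.44755985e-05  2.07385966e-05]
[[ 152.62777941 -151.64078207]
 [ 184.95571342 -101.43398712]]
```

View pics/w1.png

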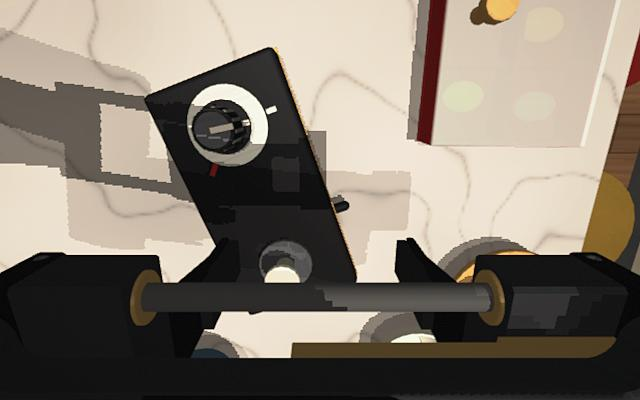

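The move was refused, probably because of the empty rows; I'll give all fields.

Request:
{"name": "play_rows", "arguments": {
  "series": [
    {"tx": -0.0178,"ty": 0.039,"tz": 0,"turn": 0},
    {"tx": -0.0178,"ty": 0.039,"tz": 0,"turn": 0},
    {"tx": -0.0178,"ty": 0.039,"tz": 0,"turn": 0},
    {"tx": -0.0178,"ty": 0.039,"tz": 0,"turn": 0},
    {"tx": -0.0178,"ty": 0.039,"tz": 0,"turn": 0},
    {"tx": -0.0178,"ty": 0.039,"tz": 0,"turn": 0},
    {"tx": -0.0178,"ty": 0.039,"tz": 0,"turn": 0},
    {"tx": -0.0178,"ty": 0.039,"tz": 0,"turn": 0},
    {"tx": 0,"ty": 0,"tz": 0,"turn": 0},
    {"tx": 0,"ty": 0,"tz": 0,"turn": 0}
  ],
  "gripper": 1
}}

```text
time_s: 3.35
position: [0.5108, 0.2502, 0.2924]
tcp_rot: [[1.0, 0.002, 0.0], [0.002, -1.0, -0.0], [0.0, 0.0, -1.0]]
force: [-0.2, 0.1, -0.5]
opening: 1.001
```

```bash
python3 - <<'E'
from h import *
w=vision.capture("wrist");cv2.imwrite("pics/w1.png",w["pixels"])
print(proj(w,[[.51,.25,.1],[.51,.25,.043]]))
for m in nets.masks_of(w,"holder_mid")[:3]:
    ys,xs=np.nonzero(m["region"]);print(m["confidence"],xs.min(),xs.max(),ys.min(),ys.max())
cv2.imwrite("pics/w1c.png",cv2.resize(w["pixels"][150:350,200:440],None,fx=3,fy=3))
E
```

```text
[[316.58928353 194.61791426]
 [316.65303287 180.50521426]]
0.81 300 338 24 74
0.65 296 336 162 214
```

View pics/w1.png

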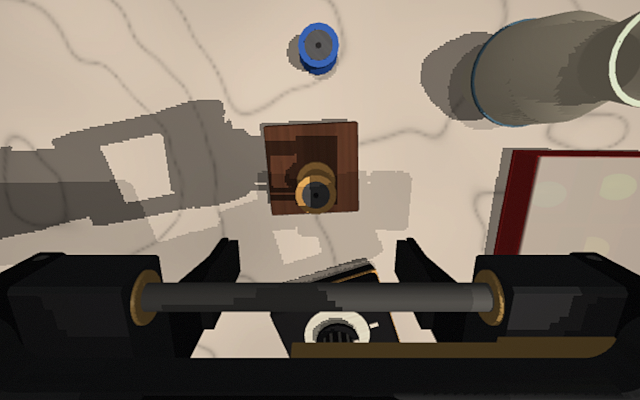

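View pics/w1c.png

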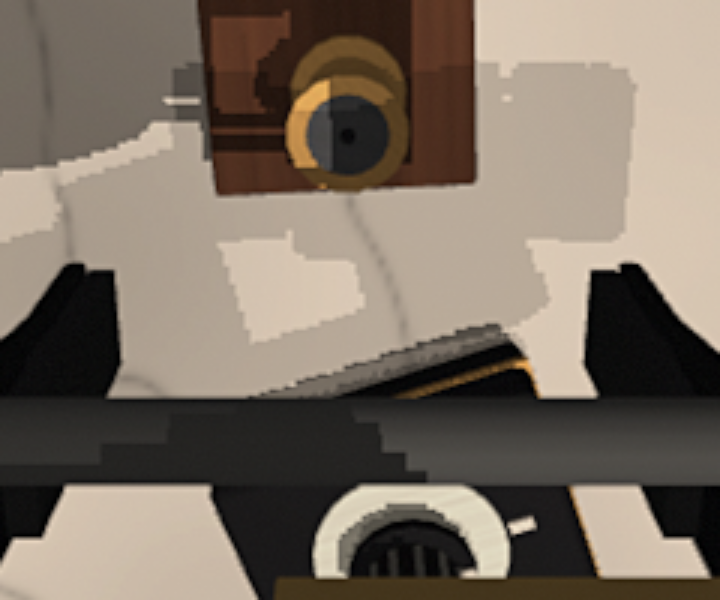

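The rim centre at wrist pixel (315.7,194) agrees with the estimate, holder at (0.509,0.250). Descending onto it.

Request:
{"name": "play_rows", "arguments": {
  "series": [
    {"tx": -0.002,"ty": 0,"tz": -0.03,"turn": 0},
    {"tx": 0,"ty": 0,"tz": -0.03,"turn": 0},
    {"tx": 0,"ty": 0,"tz": -0.03,"turn": 0},
    {"tx": 0,"ty": 0,"tz": -0.03,"turn": 0},
    {"tx": 0,"ty": 0,"tz": -0.03,"turn": 0},
    {"tx": 0,"ty": 0,"tz": -0.03,"turn": 0},
    {"tx": 0,"ty": 0,"tz": -0.02,"turn": 0},
    {"tx": 0,"ty": 0,"tz": -0.014,"turn": 0},
    {"tx": 0,"ty": 0,"tz": 0,"turn": 0},
    {"tx": 0,"ty": 0,"tz": 0,"turn": 0}
  ],
  "gripper": 1
}}

```text
time_s: 4.45
position: [0.5102, 0.2492, 0.1213]
tcp_rot: [[1.0, -0.001, 0.001], [-0.001, -1.0, 0.0], [0.001, -0.0, -1.0]]
force: [0.4, 0.1, -0.2]
opening: 1.002
```

Request:
{"name": "play_rows", "arguments": {
  "series": [
    {"tx": 0,"ty": 0,"tz": 0,"turn": 0},
    {"tx": 0,"ty": 0,"tz": 0,"turn": 0},
    {"tx": 0,"ty": 0,"tz": 0,"turn": 0},
    {"tx": 0,"ty": 0,"tz": 0,"turn": 0},
    {"tx": 0,"ty": 0,"tz": 0,"turn": 0},
    {"tx": 0,"ty": 0,"tz": 0,"turn": 0},
    {"tx": 0,"ty": 0,"tz": 0,"turn": 0},
    {"tx": 0,"ty": 0,"tz": 0,"turn": 0},
    {"tx": 0,"ty": 0,"tz": 0,"turn": 0},
    {"tx": 0,"ty": 0,"tz": 0,"turn": 0}
  ],
  "gripper": 0
}}

```text
time_s: 5.45
position: [0.5095, 0.2497, 0.121]
tcp_rot: [[1.0, 0.0, -0.0], [0.0, -1.0, 0.0], [-0.0, -0.0, -1.0]]
force: [-0.4, 0.7, 0.3]
opening: 0.424
```

Request:
{"name": "play_rows", "arguments": {
  "series": [
    {"tx": 0,"ty": 0,"tz": 0,"turn": 0},
    {"tx": 0,"ty": 0,"tz": 0,"turn": 0},
    {"tx": 0,"ty": 0,"tz": 0,"turn": 0},
    {"tx": 0,"ty": 0,"tz": 0,"turn": 0}
  ],
  "gripper": 0
}}

```text
time_s: 5.85
position: [0.5095, 0.2496, 0.1211]
tcp_rot: [[1.0, -0.0, 0.0], [-0.0, -1.0, 0.0], [0.0, -0.0, -1.0]]
force: [0.9, 0.2, -0.1]
opening: 0.421
```

```bash
python3 - <<'E'
from h import *
w=vision.capture("wrist");a=vision.capture("scene")
i=cv2.resize(w["pixels"],(640,400)); j=cv2.resize(a["pixels"][150:300,330:500],(453,400),interpolation=cv2.INTER_CUBIC)
cv2.imwrite("pics/g1.png",i);cv2.imwrite("pics/g1b.png",j)
E
```

```text
(no output)
```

View pics/g1.png

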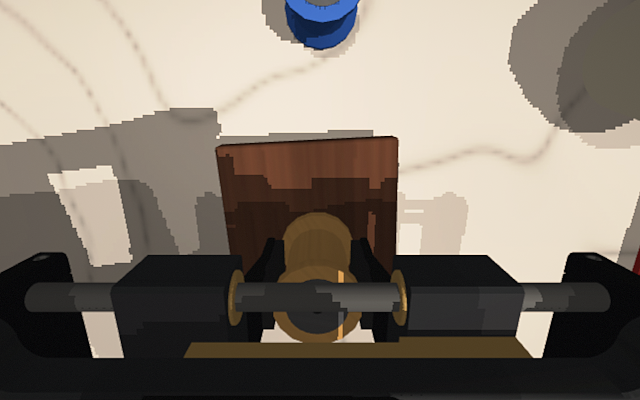

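View pics/g1b.png

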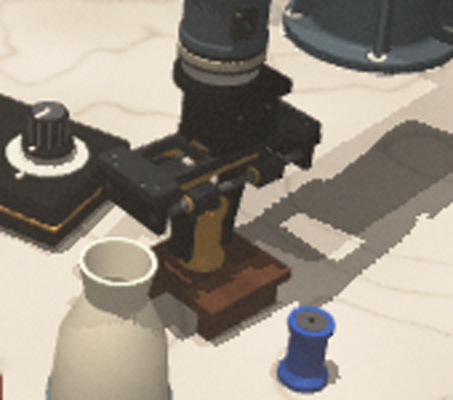

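Request:
{"name": "play_rows", "arguments": {
  "series": [
    {"tx": 0,"ty": 0,"tz": 0.01,"turn": 0},
    {"tx": 0,"ty": 0,"tz": 0.02,"turn": 0},
    {"tx": 0,"ty": 0,"tz": 0.03,"turn": 0},
    {"tx": 0,"ty": 0,"tz": 0.03,"turn": 0},
    {"tx": 0,"ty": 0,"tz": 0.03,"turn": 0},
    {"tx": 0,"ty": 0,"tz": 0.03,"turn": 0},
    {"tx": 0,"ty": 0,"tz": 0.02,"turn": 0},
    {"tx": 0,"ty": 0,"tz": 0,"turn": 0}
  ],
  "gripper": 0
}}

```text
time_s: 6.75
position: [0.5105, 0.25, 0.2598]
tcp_rot: [[1.0, 0.0, 0.005], [0.0, -1.0, 0.001], [0.005, -0.001, -1.0]]
force: [0.7, 0.7, -1.7]
opening: 0.418
```

```bash
python3 - <<'E'
from h import *
a=vision.capture("side");s=bot.read_state();print(s["position"],s["opening"],s["force"])
j=cv2.resize(a["pixels"][70:220,200:370],(680,600),interpolation=cv2.INTER_CUBIC)
cv2.imwrite("pics/l1.png",j)
w=vision.capture("wrist");cv2.imwrite("pics/l1w.png",w["pixels"])
E
```

```text
[0.50970325 0.24970506 0.25820751] 0.416125861390301 [-0.74602193 -0.37308972 -2.41807275]
```

View pics/l1.png

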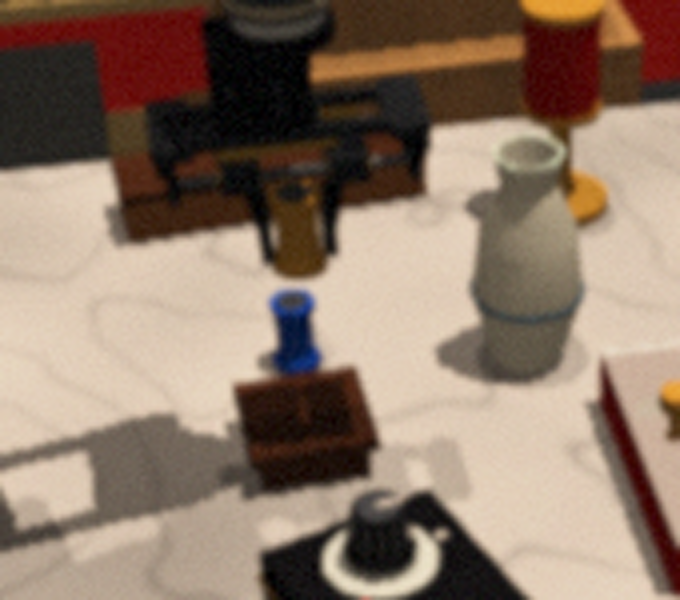

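View pics/l1w.png

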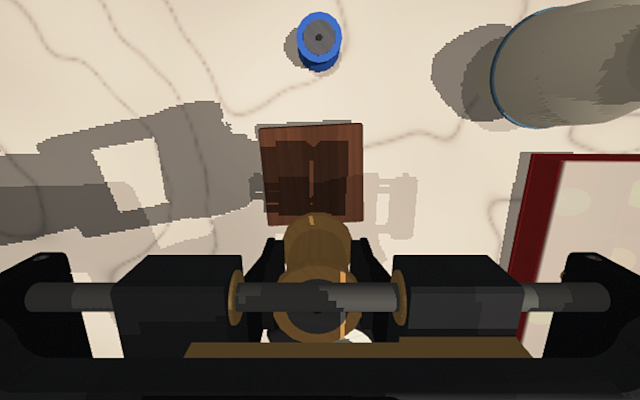

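The holder is held upright and centred between the fingers, with the stand undisturbed. Carrying it over the plinth.

Request:
{"name": "play_rows", "arguments": {
  "series": [
    {"tx": 0.005,"ty": -0.0215,"tz": 0,"turn": 0},
    {"tx": 0.01,"ty": -0.0425,"tz": 0,"turn": 0},
    {"tx": 0.0125,"ty": -0.053,"tz": 0,"turn": 0},
    {"tx": 0.0125,"ty": -0.053,"tz": 0,"turn": 0},
    {"tx": 0.0125,"ty": -0.053,"tz": 0,"turn": 0},
    {"tx": 0.0125,"ty": -0.053,"tz": 0,"turn": 0},
    {"tx": 0.0125,"ty": -0.053,"tz": 0,"turn": 0},
    {"tx": 0.0125,"ty": -0.0535,"tz": 0,"turn": 0},
    {"tx": 0.01,"ty": -0.0425,"tz": 0,"turn": 0},
    {"tx": 0,"ty": 0,"tz": 0,"turn": 0}
  ],
  "gripper": 0
}}

```text
time_s: 7.85
position: [0.5903, -0.0952, 0.2554]
tcp_rot: [[1.0, -0.005, -0.0], [-0.005, -1.0, -0.002], [-0.0, 0.002, -1.0]]
force: [-1.1, 1.2, -1.4]
opening: 0.418
```

Request:
{"name": "play_rows", "arguments": {
  "series": [
    {"tx": 0,"ty": 0,"tz": -0.03,"turn": 0},
    {"tx": 0,"ty": 0,"tz": -0.025,"turn": 0},
    {"tx": 0,"ty": 0,"tz": -0.015,"turn": 0},
    {"tx": 0,"ty": 0,"tz": 0,"turn": 0},
    {"tx": 0,"ty": 0,"tz": 0,"turn": 0}
  ],
  "gripper": 0
}}

```text
time_s: 8.35
position: [0.5894, -0.0899, 0.2007]
tcp_rot: [[1.0, 0.001, -0.001], [0.001, -1.0, 0.0], [-0.001, -0.0, -1.0]]
force: [-0.2, 0.0, -2.7]
opening: 0.422
```

```bash
python3 - <<'E'
from h import *
s=bot.read_state();print(s["time_s"],s["position"],s["opening"],s["force"])
for n,(x,y,ww,h) in {"side":(255,120,150,130),"scene":(230,100,170,150),"wrist":(170,120,320,240)}.items():
    a=vision.capture(n)
    T=s["position"]
    k=640/ww
    j=cv2.resize(a["pixels"][y:y+h,x:x+ww],None,fx=k,fy=k,interpolation=cv2.INTER_CUBIC)
    for P in ([*T[:2],T[2]-.081],[*T[:2],.1],[.5895,-.09,.1]):
        uv=proj(a,P)[0];print(n,np.round(P,3),uv,(uv-[x,y])*k)
    cv2.imwrite(f"pics/p_{n}.png",j)
E
```

```text
8.35 [ 0.58941154 -0.08990898  0.20073191] 0.42185213246869635 [-0.20641174  0.01749012 -2.66419501]
side [ 0.589 -0.09   0.12 ] [324.60394238 226.98082622] [296.97682084 456.4515252 ]
side [ 0.589 -0.09   0.1  ] [324.63706954 232.70058622] [297.11816339 480.85583452]
side [ 0.59 -0.09  0.1 ] [324.67908844 232.72070885] [297.29744401 480.94169109]
scene [ 0.589 -0.09   0.12 ] [297.75659506 168.1807097 ] [255.08365199 256.68031887]
scene [ 0.589 -0.09   0.1  ] [297.95346351 174.63635251] [255.8248038  280.98391533]
scene [ 0.59 -0.09  0.1 ] [297.90729621 174.63183884] [255.65099748 280.96692268]
wrist [ 0.589 -0.09   0.12 ] [316.47303869 243.89046874] [292.94607738 247.78093747]
wrist [ 0.589 -0.09   0.1  ] [316.48673218 231.27597949] [292.97346436 222.55195898]
wrist [ 0.59 -0.09  0.1 ] [316.62187336 231.40529734] [293.24374672 222.81059468]
```

View pics/p_side.png

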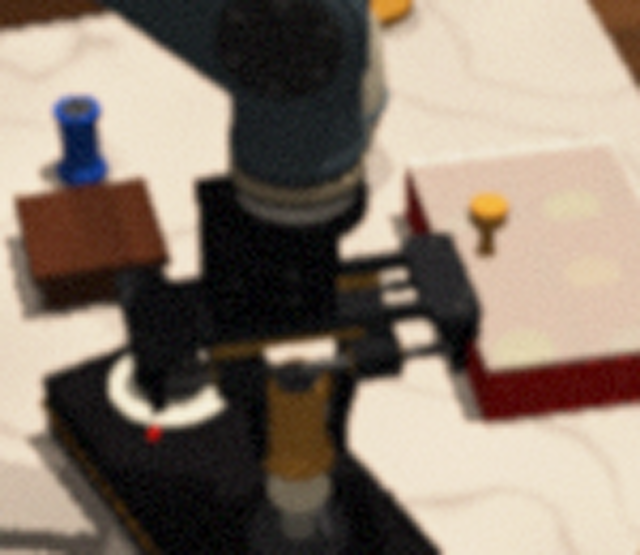

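View pics/p_scene.png

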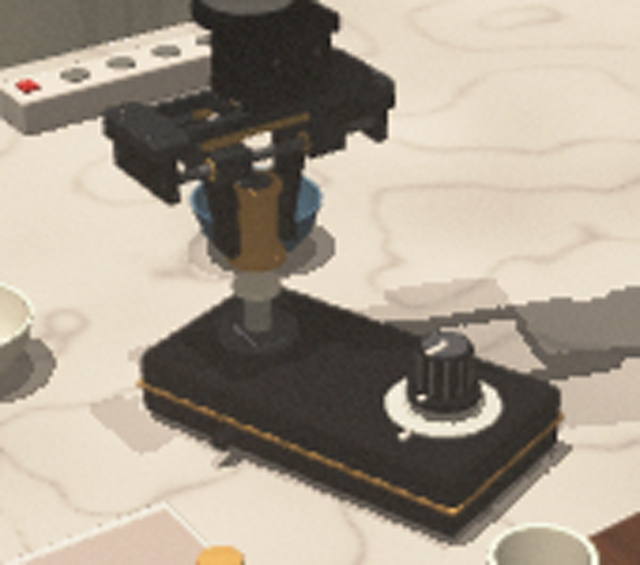

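View pics/p_wrist.png

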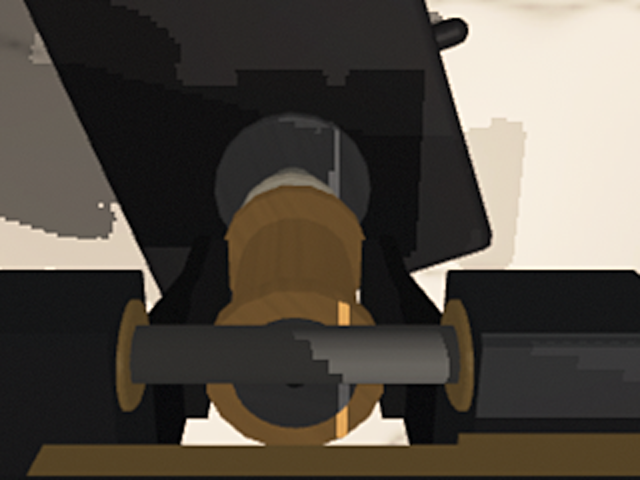

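```bash
cat > ov.py <<'E'
from h import *
def circ(c,r,z,n=90):
    t=np.linspace(0,2*np.pi,n); return np.c_[c[0]+r*np.cos(t),c[1]+r*np.sin(t),np.full(n,z)]
def overlay(name,box,k,items,fn):
    a=vision.capture(name) if isinstance(name,str) else name; x,y,ww,h=box
    j=cv2.resize(a["pixels"][y:y+h,x:x+ww],None,fx=k,fy=k,interpolation=cv2.INTER_CUBIC)
    for c,r,z,col in items:
        p=((proj(a,circ(c,r,z))-[x,y]+.5)*k).astype(np.int32)
        cv2.polylines(j,[p],True,col,1,cv2.LINE_AA)
    cv2.imwrite(fn,j)
E
python3 - <<'E'
from ov import *
T=bot.read_state()["position"];c=T[:2];P=(.5895,-.09)
it=[(c,.021,T[2]-.081,(0,255,0)),(c,.021,T[2]-.075,(0,255,0)),(c,.019,T[2]-.021,(0,255,255)),(P,.018,.1,(255,0,255)),(P,.026,.058,(255,255,0))]
overlay("wrist",(220,160,200,190),4,it,"pics/o_w.png")
overlay("scene",(265,140,70,70),8,it,"pics/o_s.png")
overlay("side",(285,190,80,70),8,it,"pics/o_d.png")
E
```

```text
(no output)
```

View pics/o_w.png

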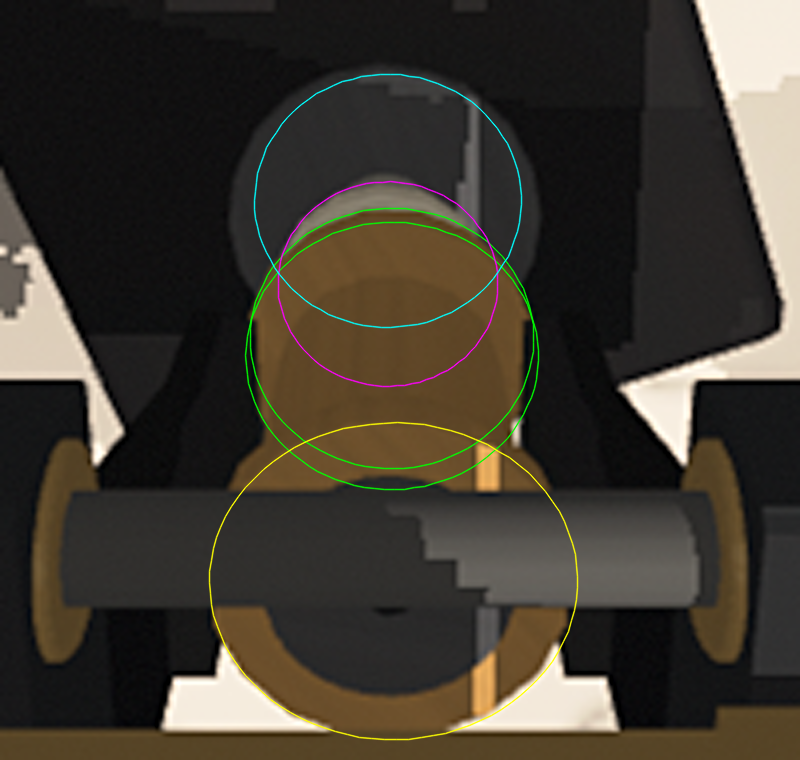

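View pics/o_s.png

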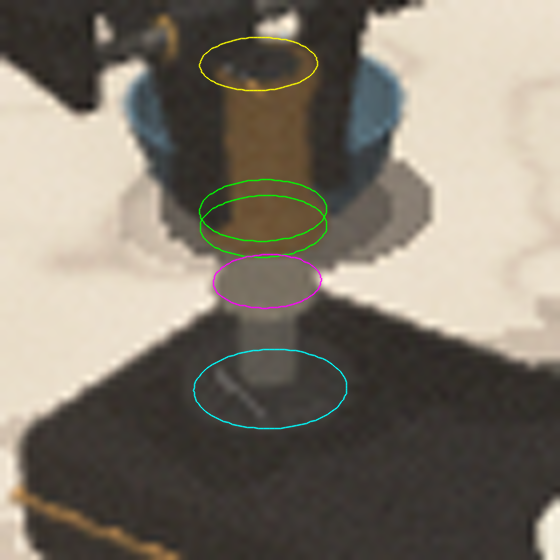

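View pics/o_d.png

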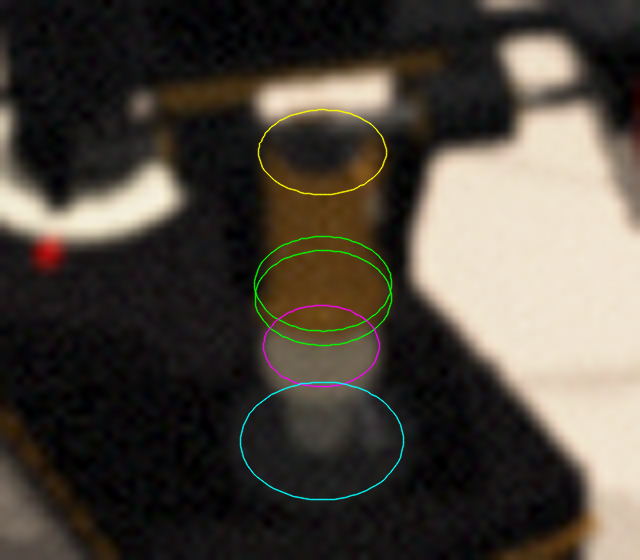

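Overlay circles match the holder and plinth to about 1 mm: the plinth arc in the wrist view sits ~1 mm toward −x and +y of the guess. I'll correct that and lower to just above contact.

Request:
{"name": "play_rows", "arguments": {
  "series": [
    {"tx": -0.001,"ty": 0.001,"tz": -0.01,"turn": 0},
    {"tx": 0,"ty": 0,"tz": -0.0075,"turn": 0},
    {"tx": 0,"ty": 0,"tz": -0.004,"turn": 0},
    {"tx": 0,"ty": 0,"tz": 0,"turn": 0},
    {"tx": 0,"ty": 0,"tz": 0,"turn": 0}
  ],
  "gripper": 0
}}

```text
time_s: 9.15
position: [0.5887, -0.0896, 0.1836]
tcp_rot: [[1.0, -0.0, -0.0], [-0.0, -1.0, 0.0], [-0.0, -0.0, -1.0]]
force: [-0.6, -0.3, -1.2]
opening: 0.422
```

Request:
{"name": "play_rows", "arguments": {
  "series": [
    {"tx": 0,"ty": 0,"tz": -0.0013,"turn": 0},
    {"tx": 0,"ty": 0,"tz": 0,"turn": 0}
  ],
  "gripper": 0
}}

```text
time_s: 9.35
position: [0.5887, -0.0896, 0.1828]
tcp_rot: [[1.0, -0.0, 0.0], [-0.0, -1.0, -0.0], [0.0, 0.0, -1.0]]
force: [-0.2, -0.3, -2.1]
opening: 0.42
```

Request:
{"name": "play_rows", "arguments": {
  "series": [
    {"tx": 0,"ty": 0,"tz": -0.0007,"turn": 0},
    {"tx": 0,"ty": 0,"tz": 0,"turn": 0}
  ],
  "gripper": 0
}}

```text
time_s: 9.55
position: [0.5887, -0.0896, 0.1823]
tcp_rot: [[1.0, -0.0, 0.0], [-0.0, -1.0, -0.0], [0.0, 0.0, -1.0]]
force: [0.4, -0.4, -1.7]
opening: 0.419
```

Request:
{"name": "play_rows", "arguments": {
  "series": [
    {"tx": 0,"ty": 0,"tz": -0.001,"turn": 0},
    {"tx": 0,"ty": 0,"tz": 0,"turn": 0}
  ],
  "gripper": 0
}}

```text
time_s: 9.75
position: [0.5886, -0.0895, 0.1814]
tcp_rot: [[1.0, 0.0, -0.0], [0.0, -1.0, 0.0], [-0.0, -0.0, -1.0]]
force: [-0.4, -0.0, -1.1]
opening: 0.42
```

Request:
{"name": "play_rows", "arguments": {
  "series": [
    {"tx": 0,"ty": 0,"tz": -0.0008,"turn": 0},
    {"tx": 0,"ty": 0,"tz": 0,"turn": 0}
  ],
  "gripper": 0
}}

```text
time_s: 9.95
position: [0.5887, -0.0897, 0.1811]
tcp_rot: [[1.0, 0.0, 0.0], [0.0, -1.0, -0.0], [0.0, 0.0, -1.0]]
force: [-0.8, 0.4, 1.1]
opening: 0.422
```

Light contact felt (about 2–3 N change). One check before release.

```bash
python3 - <<'E'
from ov import *
T=bot.read_state()["position"];c=T[:2];P=(.5887,-.089)
it=[(P,.021,.1,(0,255,0)),(P,.019,.16,(0,255,255)),(P,.018,.1,(255,0,255))]
overlay("wrist",(220,160,200,190),4,[],"pics/q_w.png")
overlay("scene",(265,140,70,70),8,it,"pics/q_s.png")
overlay("side",(285,190,80,70),8,it,"pics/q_d.png")
cv2.imwrite("pics/q.png",np.hstack([cv2.resize(cv2.imread(f"pics/q_{n}.png"),(400,400)) for n in "sd"]))
E
```

```text
(no output)
```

View pics/q.png

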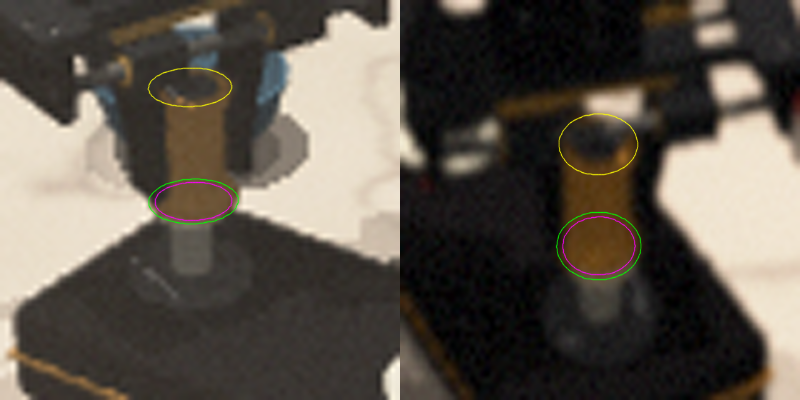

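View pics/q_w.png

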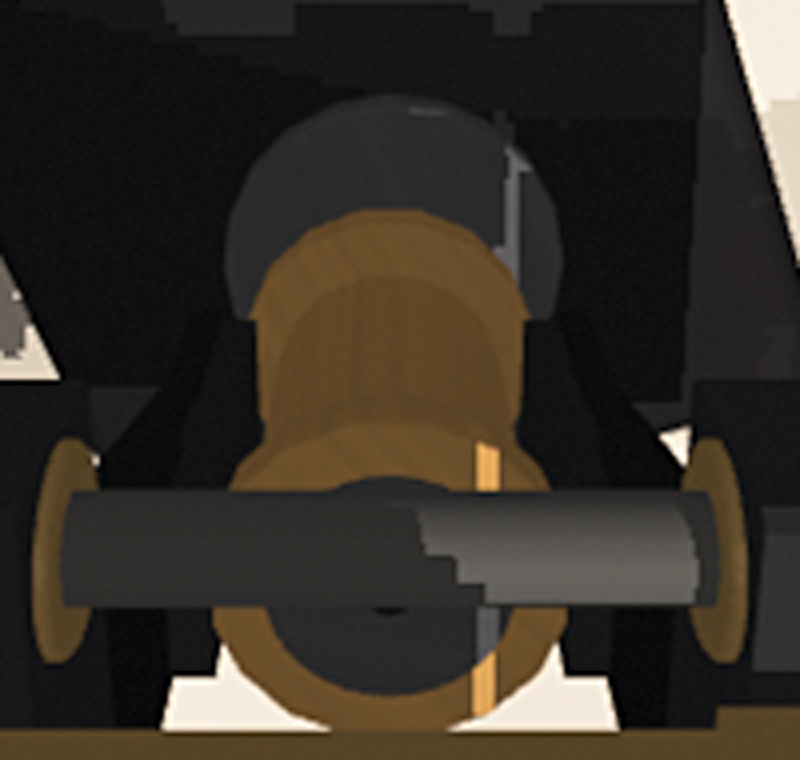

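Holder sits on the plinth, base disc and foot both centred at column ~393. Release.

Request:
{"name": "play_rows", "arguments": {
  "series": [
    {"tx": 0,"ty": 0,"tz": 0,"turn": 0},
    {"tx": 0,"ty": 0,"tz": 0,"turn": 0},
    {"tx": 0,"ty": 0,"tz": 0,"turn": 0},
    {"tx": 0,"ty": 0,"tz": 0,"turn": 0},
    {"tx": 0,"ty": 0,"tz": 0,"turn": 0},
    {"tx": 0,"ty": 0,"tz": 0,"turn": 0},
    {"tx": 0,"ty": 0,"tz": 0,"turn": 0},
    {"tx": 0,"ty": 0,"tz": 0,"turn": 0}
  ],
  "gripper": 1
}}

```text
time_s: 10.9
position: [0.5887, -0.0895, 0.1808]
tcp_rot: [[1.0, 0.0, 0.0], [0.0, -1.0, 0.0], [0.0, -0.0, -1.0]]
force: [0.2, -0.0, 0.1]
opening: 0.983
```

Request:
{"name": "play_rows", "arguments": {
  "series": [
    {"tx": 0,"ty": 0,"tz": 0.01,"turn": 0},
    {"tx": 0,"ty": 0,"tz": 0.025,"turn": 0},
    {"tx": 0,"ty": 0,"tz": 0.03,"turn": 0},
    {"tx": 0,"ty": 0,"tz": 0.03,"turn": 0},
    {"tx": 0,"ty": 0,"tz": 0.03,"turn": 0},
    {"tx": 0,"ty": 0,"tz": 0.025,"turn": 0},
    {"tx": 0,"ty": 0,"tz": 0,"turn": 0},
    {"tx": 0,"ty": 0,"tz": 0,"turn": 0}
  ],
  "gripper": 1
}}

```text
time_s: 11.7
position: [0.5885, -0.0895, 0.3011]
tcp_rot: [[1.0, -0.0, 0.001], [-0.0, -1.0, -0.0], [0.001, 0.0, -1.0]]
force: [-1.0, 0.9, -0.3]
opening: 1.0
```

```bash
python3 - <<'E'
from ov import *
s=bot.read_state();print(s["time_s"],s["position"],s["opening"],s["force"])
P=(.5887,-.0895)
it=[(P,.021,.1,(0,255,0)),(P,.019,.16,(0,255,255)),(P,.018,.1,(255,0,255))]
overlay("scene",(265,140,70,70),6,it,"pics/r_s.png")
overlay("side",(285,190,80,70),6,it,"pics/r_d.png")
cv2.imwrite("pics/r.png",np.hstack([cv2.resize(cv2.imread(f"pics/r_{n}.png"),(400,400)) for n in "sd"]))
w=vision.capture("wrist");cv2.imwrite("pics/r_w.png",w["pixels"])
E
```

```text
11.7 [ 0.58850858 -0.08951887  0.30108677] 1.0004240844662138 [-0.97991482  0.85892161 -0.28603183]
```

View pics/r.png

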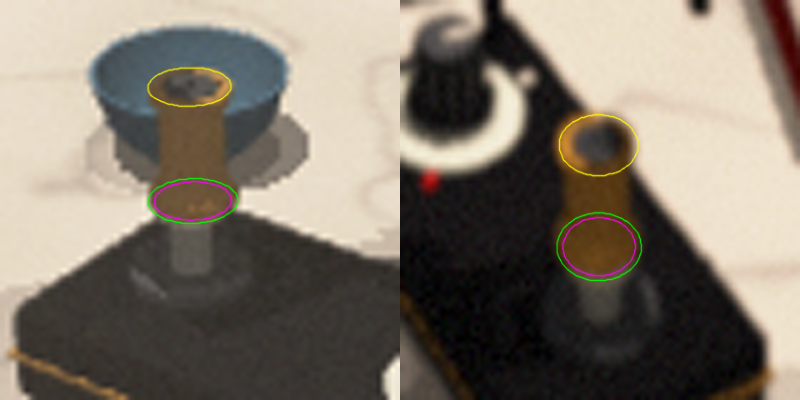

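View pics/r_w.png

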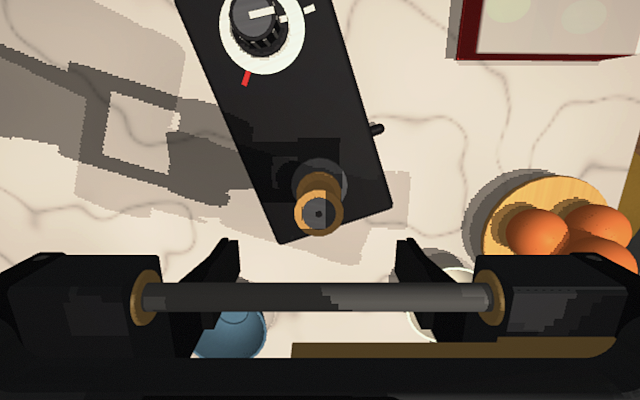

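The holder stands upright and centred on the plinth, released. Now hover over the knob to measure it.

Request:
{"name": "play_rows", "arguments": {
  "series": [
    {"tx": -0.0135,"ty": 0.0376,"tz": 0,"turn": 0},
    {"tx": -0.0135,"ty": 0.0376,"tz": 0,"turn": 0},
    {"tx": -0.0135,"ty": 0.0376,"tz": 0,"turn": 0},
    {"tx": -0.0135,"ty": 0.0376,"tz": 0,"turn": 0},
    {"tx": -0.0135,"ty": 0.0376,"tz": 0,"turn": 0},
    {"tx": 0,"ty": 0,"tz": 0,"turn": 0},
    {"tx": 0,"ty": 0,"tz": 0,"turn": 0},
    {"tx": 0,"ty": 0,"tz": 0,"turn": 0}
  ],
  "gripper": 1
}}

```text
time_s: 12.65
position: [0.5351, 0.0601, 0.3003]
tcp_rot: [[1.0, -0.0, -0.0], [-0.0, -1.0, -0.0], [-0.0, 0.0, -1.0]]
force: [-0.6, -0.1, 0.1]
opening: 1.004
```

```bash
python3 - <<'E'
from ov import *
s=bot.read_state();print(s["time_s"],s["position"],s["joint_positions"])
P=(.5348,.061)
w=vision.capture("wrist")
it=[(P,.019,.104,(0,255,0)),(P,.026,.072,(255,255,0)),(P,.026,.066,(255,0,255))]
overlay(w,(240,120,150,150),5,it,"pics/k_w.png")
cv2.imwrite("pics/k_wf.png",w["pixels"])
E
```

```text
12.65 [0.53507799 0.06010617 0.30031551] [-5.47541938e+00  2.29937803e+01  9.39893343e+01 -3.04381499e-02
  6.30361217e+01 -5.43323648e+00]
```

View pics/k_w.png

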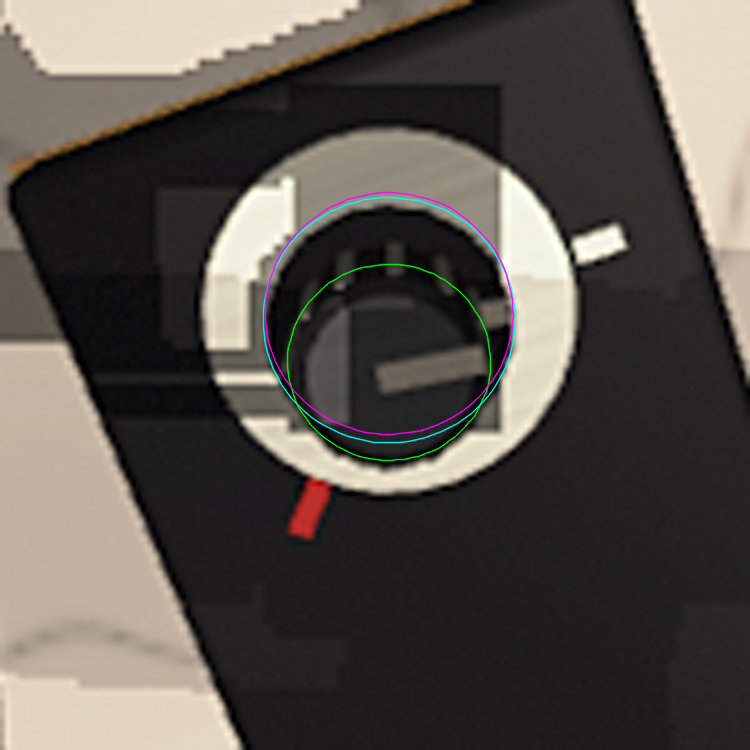

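The knob sits at (0.535, 0.060), under the TCP; its pointer reads about 0.12 rad. Pre-turning counter-clockwise while descending.

Request:
{"name": "play_rows", "arguments": {
  "series": [
    {"tx": 0,"ty": 0,"tz": -0.018,"turn": 0.13},
    {"tx": 0,"ty": 0,"tz": -0.018,"turn": 0.13},
    {"tx": 0,"ty": 0,"tz": -0.018,"turn": 0.13},
    {"tx": 0,"ty": 0,"tz": -0.018,"turn": 0.13},
    {"tx": 0,"ty": 0,"tz": -0.018,"turn": 0.13},
    {"tx": 0,"ty": 0,"tz": -0.018,"turn": 0.13},
    {"tx": 0,"ty": 0,"tz": -0.01,"turn": 0.13},
    {"tx": 0,"ty": 0,"tz": -0.01,"turn": 0.13},
    {"tx": 0,"ty": 0,"tz": 0,"turn": 0},
    {"tx": 0,"ty": 0,"tz": 0,"turn": 0}
  ],
  "gripper": 1
}}

```text
time_s: 13.7
position: [0.5351, 0.06, 0.1983]
tcp_rot: [[0.467, 0.884, -0.0], [0.884, -0.467, -0.0], [-0.0, -0.0, -1.0]]
force: [-0.2, 0.5, 0.3]
opening: 1.0
```

```bash
python3 - <<'E'
from ov import *
s=bot.read_state();print(s["time_s"],s["position"],s["joint_positions"],s["tcp_rot"][:,0])
P=(.5348,.0598)
w=vision.capture("wrist")
it=[(P,.019,.104,(0,255,0)),(P,.026,.072,(255,255,0))]
overlay(w,(0,0,640,400),1.2,it,"pics/k2.png")
E
```

```text
13.7 [0.53508235 0.06002749 0.19829001] [-5.49528095e+00  3.12905621e+01  9.95875040e+01 -2.21518452e-03
  4.91250501e+01 -6.76537993e+01] [ 4.67004573e-01  8.84254899e-01 -4.77160453e-05]
```

View pics/k2.png

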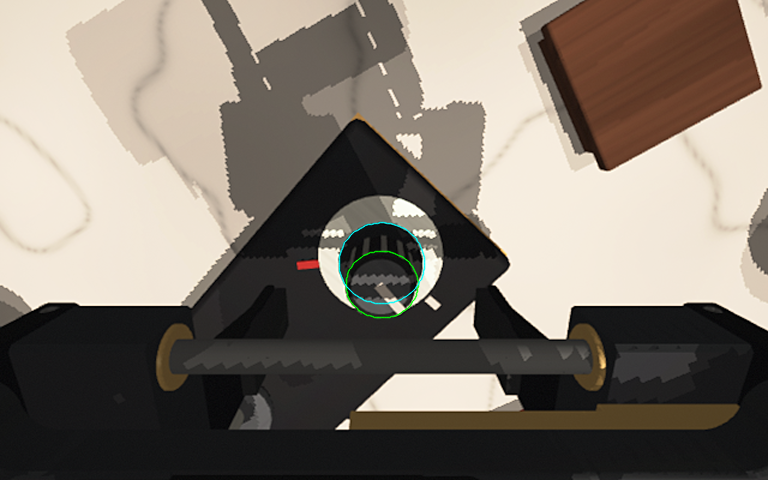

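Request:
{"name": "play_rows", "arguments": {
  "series": [
    {"tx": 0,"ty": 0,"tz": -0.018,"turn": 0},
    {"tx": 0,"ty": 0,"tz": -0.018,"turn": 0},
    {"tx": 0,"ty": 0,"tz": -0.018,"turn": 0},
    {"tx": 0,"ty": 0,"tz": -0.0113,"turn": 0},
    {"tx": 0,"ty": 0,"tz": 0,"turn": 0},
    {"tx": 0,"ty": 0,"tz": 0,"turn": 0}
  ],
  "gripper": 1
}}

```text
time_s: 14.35
position: [0.535, 0.0607, 0.1465]
tcp_rot: [[0.464, 0.886, 0.001], [0.886, -0.464, -0.0], [0.0, 0.001, -1.0]]
force: [0.4, -0.3, 0.8]
opening: 1.002
```

Request:
{"name": "play_rows", "arguments": {
  "series": [
    {"tx": 0,"ty": 0,"tz": 0,"turn": 0},
    {"tx": 0,"ty": 0,"tz": 0,"turn": 0},
    {"tx": 0,"ty": 0,"tz": 0,"turn": 0},
    {"tx": 0,"ty": 0,"tz": 0,"turn": 0},
    {"tx": 0,"ty": 0,"tz": 0,"turn": 0},
    {"tx": 0,"ty": 0,"tz": 0,"turn": 0},
    {"tx": 0,"ty": 0,"tz": 0,"turn": 0},
    {"tx": 0,"ty": 0,"tz": 0,"turn": 0},
    {"tx": 0,"ty": 0,"tz": 0,"turn": 0},
    {"tx": 0,"ty": 0,"tz": 0,"turn": 0}
  ],
  "gripper": 0
}}

```text
time_s: 15.35
position: [0.5345, 0.0605, 0.1463]
tcp_rot: [[0.463, 0.886, -0.001], [0.886, -0.463, -0.001], [-0.001, -0.0, -1.0]]
force: [-1.3, -2.6, 2.4]
opening: 0.428
```

```bash
python3 - <<'E'
from ov import *
s=bot.read_state();print(s["time_s"],s["position"],s["force"],s["moment"],s["opening"])
E
```

```text
15.35 [0.53445371 0.06047125 0.14625461] [-1.32561828 -2.59640909  2.35648624] [-0.3681891   0.24158273 -0.00476999] 0.4278837765861246
```

Request:
{"name": "play_rows", "arguments": {
  "series": [
    {"tx": 0,"ty": 0,"tz": 0,"turn": -0.05},
    {"tx": 0,"ty": 0,"tz": 0,"turn": -0.08},
    {"tx": 0,"ty": 0,"tz": 0,"turn": -0.08},
    {"tx": 0,"ty": 0,"tz": 0,"turn": -0.08},
    {"tx": 0,"ty": 0,"tz": 0,"turn": -0.08},
    {"tx": 0,"ty": 0,"tz": 0,"turn": -0.08},
    {"tx": 0,"ty": 0,"tz": 0,"turn": -0.08},
    {"tx": 0,"ty": 0,"tz": 0,"turn": -0.03},
    {"tx": 0,"ty": 0,"tz": 0,"turn": 0}
  ],
  "gripper": 0
}}

```text
time_s: 16.25
position: [0.5349, 0.0608, 0.1463]
tcp_rot: [[0.876, 0.482, 0.001], [0.482, -0.876, 0.0], [0.001, 0.0, -1.0]]
force: [-0.4, -0.9, 2.2]
opening: 0.427
```

```bash
cat > st.py <<'E'
from h import *
s=bot.read_state();R=s["tcp_rot"]
print(round(s["time_s"],2),s["position"].round(4),"yaw",round(np.degrees(np.arctan2(R[1,0],R[0,0])),2),"F",s["force"].round(2),"M",s["moment"].round(3),round(s["opening"],3))
E
python3 st.py
```

```text
16.25 [0.5349 0.0608 0.1463] yaw 28.79 F [-0.39 -0.88  2.25] M [-0.193 -0.037 -0.044] 0.427
```

Request:
{"name": "play_rows", "arguments": {
  "series": [
    {"tx": 0,"ty": 0,"tz": 0.0005,"turn": -0.04},
    {"tx": 0,"ty": 0,"tz": 0,"turn": -0.04},
    {"tx": 0,"ty": 0,"tz": 0,"turn": 0}
  ],
  "gripper": 0
}}

```text
time_s: 16.55
position: [0.535, 0.0609, 0.1463]
tcp_rot: [[0.913, 0.407, 0.001], [0.407, -0.913, 0.0], [0.001, 0.0, -1.0]]
force: [-0.2, -1.9, -1.7]
opening: 0.427
```

```bash
python3 st.py
```

```text
16.55 [0.535  0.0609 0.1463] yaw 24.02 F [-0.22 -1.89 -1.74] M [-0.134 -0.213 -0.047] 0.427
```

Request:
{"name": "play_rows", "arguments": {
  "series": [
    {"tx": 0,"ty": 0,"tz": 0,"turn": -0.04},
    {"tx": 0,"ty": 0,"tz": 0,"turn": -0.04},
    {"tx": 0,"ty": 0,"tz": 0,"turn": 0}
  ],
  "gripper": 0
}}

```text
time_s: 16.85
position: [0.5351, 0.0609, 0.1463]
tcp_rot: [[0.944, 0.33, 0.001], [0.33, -0.944, 0.0], [0.001, 0.0, -1.0]]
force: [1.2, -0.7, -2.6]
opening: 0.43
```

```bash
python3 st.py
```

```text
16.85 [0.5351 0.0609 0.1463] yaw 19.25 F [ 1.19 -0.73 -2.6 ] M [-0.068 -0.404 -0.038] 0.43
```

Request:
{"name": "play_rows", "arguments": {
  "series": [
    {"tx": 0,"ty": 0,"tz": 0,"turn": -0.03},
    {"tx": 0,"ty": 0,"tz": 0,"turn": -0.03},
    {"tx": 0,"ty": 0,"tz": 0,"turn": 0}
  ],
  "gripper": 0
}}

```text
time_s: 17.15
position: [0.5351, 0.0609, 0.1463]
tcp_rot: [[0.963, 0.271, 0.001], [0.271, -0.963, -0.0], [0.001, 0.0, -1.0]]
force: [2.0, -0.4, -3.7]
opening: 0.431
```

```bash
python3 st.py
```

```text
17.15 [0.5351 0.0609 0.1463] yaw 15.74 F [ 2.   -0.41 -3.75] M [-0.009 -0.497  0.229] 0.431
```

Request:
{"name": "play_rows", "arguments": {
  "series": [
    {"tx": 0,"ty": 0,"tz": 0,"turn": -0.03},
    {"tx": 0,"ty": 0,"tz": 0,"turn": -0.03},
    {"tx": 0,"ty": 0,"tz": 0,"turn": 0}
  ],
  "gripper": 0
}}

```text
time_s: 17.45
position: [0.535, 0.0615, 0.1465]
tcp_rot: [[0.977, 0.211, 0.001], [0.211, -0.977, 0.001], [0.001, -0.0, -1.0]]
force: [2.0, 2.5, -3.4]
opening: 0.428
```

```bash
python3 st.py
```

```text
17.45 [0.535  0.0615 0.1465] yaw 12.2 F [ 1.96  2.54 -3.36] M [ 0.616 -0.469  0.696] 0.428
```

The stop is felt at yaw ≈16° (Mz rises to 0.23, then 0.70 N·m). Easing back slightly, then pressing in.

Request:
{"name": "play_rows", "arguments": {
  "series": [
    {"tx": 0,"ty": 0,"tz": 0,"turn": 0.04},
    {"tx": 0,"ty": 0,"tz": 0,"turn": 0}
  ],
  "gripper": 0
}}

```text
time_s: 17.65
position: [0.5348, 0.0614, 0.1465]
tcp_rot: [[0.969, 0.249, 0.0], [0.249, -0.969, 0.001], [0.001, -0.001, -1.0]]
force: [2.0, 3.2, -2.9]
opening: 0.43
```

```bash
python3 st.py
```

```text
17.65 [0.5348 0.0614 0.1465] yaw 14.4 F [ 2.02  3.21 -2.87] M [ 0.602 -0.374  0.071] 0.43
```

Request:
{"name": "play_rows", "arguments": {
  "series": [
    {"tx": 0,"ty": 0,"tz": -0.002,"turn": 0},
    {"tx": 0,"ty": 0,"tz": -0.002,"turn": 0},
    {"tx": 0,"ty": 0,"tz": -0.002,"turn": 0},
    {"tx": 0,"ty": 0,"tz": 0,"turn": 0}
  ],
  "gripper": 0
}}

```text
time_s: 18.05
position: [0.5348, 0.0613, 0.1422]
tcp_rot: [[0.969, 0.248, 0.001], [0.248, -0.969, 0.001], [0.001, -0.001, -1.0]]
force: [1.0, 5.2, 4.5]
opening: 0.431
```

```bash
python3 st.py
```

```text
18.05 [0.5348 0.0613 0.1422] yaw 14.36 F [1.01 5.2  4.51] M [ 0.997 -0.128  0.032] 0.431
```

Request:
{"name": "play_rows", "arguments": {
  "series": [
    {"tx": 0,"ty": 0,"tz": -0.002,"turn": 0},
    {"tx": 0,"ty": 0,"tz": -0.002,"turn": 0},
    {"tx": 0,"ty": 0,"tz": 0,"turn": 0}
  ],
  "gripper": 0
}}

```text
time_s: 18.35
position: [0.5349, 0.0613, 0.1392]
tcp_rot: [[0.969, 0.248, 0.001], [0.248, -0.969, 0.001], [0.001, -0.001, -1.0]]
force: [0.2, 6.0, 7.5]
opening: 0.429
```

```bash
python3 st.py
```

```text
18.35 [0.5349 0.0613 0.1392] yaw 14.36 F [0.2  6.02 7.52] M [ 0.975 -0.042  0.044] 0.429
```

Request:
{"name": "play_rows", "arguments": {
  "series": [
    {"tx": 0,"ty": 0,"tz": -0.0015,"turn": 0},
    {"tx": 0,"ty": 0,"tz": 0,"turn": 0}
  ],
  "gripper": 0
}}

```text
time_s: 18.55
position: [0.5349, 0.0613, 0.1383]
tcp_rot: [[0.969, 0.248, 0.001], [0.248, -0.969, 0.001], [0.001, -0.001, -1.0]]
force: [-0.2, 6.1, 8.4]
opening: 0.426
```

```bash
python3 st.py
```

```text
18.55 [0.5349 0.0613 0.1383] yaw 14.36 F [-0.24  6.11  8.38] M [0.962 0.009 0.08 ] 0.426
```

Fully in (about 8 mm, 8.4 N). Turning past the stop.

Request:
{"name": "play_rows", "arguments": {
  "series": [
    {"tx": 0,"ty": 0.001,"tz": 0,"turn": -0.05},
    {"tx": 0,"ty": 0,"tz": 0,"turn": -0.05},
    {"tx": 0,"ty": 0,"tz": 0,"turn": 0}
  ],
  "gripper": 0
}}

```text
time_s: 18.85
position: [0.535, 0.0615, 0.1383]
tcp_rot: [[0.989, 0.145, 0.001], [0.145, -0.989, -0.0], [0.001, 0.0, -1.0]]
force: [0.8, 2.8, 8.1]
opening: 0.431
```

```bash
python3 st.py
```

```text
18.85 [0.535  0.0615 0.1383] yaw 8.33 F [0.77 2.76 8.15] M [ 0.563 -0.028  0.023] 0.431
```

Request:
{"name": "play_rows", "arguments": {
  "series": [
    {"tx": 0,"ty": 0,"tz": 0,"turn": -0.05},
    {"tx": 0,"ty": 0,"tz": 0,"turn": -0.05},
    {"tx": 0,"ty": 0,"tz": 0,"turn": 0}
  ],
  "gripper": 0
}}

```text
time_s: 19.15
position: [0.5352, 0.0615, 0.1384]
tcp_rot: [[0.999, 0.041, 0.002], [0.041, -0.999, -0.0], [0.002, 0.0, -1.0]]
force: [-0.1, 2.5, 7.4]
opening: 0.433
```

```bash
python3 st.py
```

```text
19.15 [0.5352 0.0615 0.1384] yaw 2.33 F [-0.11  2.5   7.45] M [ 0.574 -0.076 -0.019] 0.433
```

Request:
{"name": "play_rows", "arguments": {
  "series": [
    {"tx": 0,"ty": 0,"tz": 0,"turn": -0.07},
    {"tx": 0,"ty": 0,"tz": 0,"turn": -0.08},
    {"tx": 0,"ty": 0,"tz": 0,"turn": -0.08},
    {"tx": 0,"ty": 0,"tz": 0,"turn": -0.08},
    {"tx": 0,"ty": 0,"tz": 0,"turn": -0.08},
    {"tx": 0,"ty": 0,"tz": 0,"turn": -0.07},
    {"tx": 0,"ty": 0,"tz": 0,"turn": 0}
  ],
  "gripper": 0
}}

```text
time_s: 19.85
position: [0.536, 0.0614, 0.1385]
tcp_rot: [[0.904, -0.427, 0.004], [-0.427, -0.904, -0.0], [0.003, -0.001, -1.0]]
force: [1.1, 2.2, 7.8]
opening: 0.434
```

```bash
python3 st.py
```

```text
19.85 [0.536  0.0614 0.1385] yaw -25.3 F [1.07 2.19 7.76] M [ 0.51  -0.184 -0.082] 0.434
```

Turned ~38° past the stop with only friction torque. Now let the knob rise 8 mm and go on to the end.

Request:
{"name": "play_rows", "arguments": {
  "series": [
    {"tx": 0,"ty": 0,"tz": 0.004,"turn": 0},
    {"tx": 0,"ty": 0,"tz": 0.004,"turn": 0},
    {"tx": 0,"ty": 0,"tz": 0.002,"turn": 0},
    {"tx": 0,"ty": 0,"tz": 0,"turn": 0}
  ],
  "gripper": 0
}}

```text
time_s: 20.25
position: [0.5359, 0.0614, 0.146]
tcp_rot: [[0.905, -0.426, 0.003], [-0.426, -0.905, -0.0], [0.003, -0.001, -1.0]]
force: [4.6, 1.8, 3.4]
opening: 0.432
```

```bash
python3 st.py
```

```text
20.25 [0.5359 0.0614 0.146 ] yaw -25.22 F [4.61 1.81 3.42] M [ 0.428 -0.643 -0.039] 0.432
```

Request:
{"name": "play_rows", "arguments": {
  "series": [
    {"tx": 0,"ty": 0,"tz": 0,"turn": -0.07},
    {"tx": 0,"ty": 0,"tz": 0,"turn": -0.07},
    {"tx": 0,"ty": 0,"tz": 0,"turn": -0.07},
    {"tx": 0,"ty": 0,"tz": 0,"turn": -0.07},
    {"tx": 0,"ty": 0,"tz": 0,"turn": -0.07},
    {"tx": 0,"ty": 0,"tz": 0,"turn": -0.07},
    {"tx": 0,"ty": 0,"tz": 0,"turn": 0}
  ],
  "gripper": 0
}}

```text
time_s: 20.95
position: [0.5365, 0.061, 0.1457]
tcp_rot: [[0.638, -0.77, 0.005], [-0.77, -0.638, -0.001], [0.004, -0.003, -1.0]]
force: [5.7, -0.1, 3.3]
opening: 0.429
```

```bash
python3 st.py
```

```text
20.95 [0.5365 0.061  0.1457] yaw -50.39 F [ 5.72 -0.08  3.28] M [ 0.113 -0.84  -0.087] 0.429
```

Request:
{"name": "play_rows", "arguments": {
  "series": [
    {"tx": 0.001,"ty": 0,"tz": 0.0005,"turn": -0.04},
    {"tx": 0,"ty": 0,"tz": 0,"turn": -0.04},
    {"tx": 0,"ty": 0,"tz": 0,"turn": -0.04},
    {"tx": 0,"ty": 0,"tz": 0,"turn": 0}
  ],
  "gripper": 0
}}

```text
time_s: 21.35
position: [0.5368, 0.0609, 0.146]
tcp_rot: [[0.537, -0.843, 0.003], [-0.843, -0.537, -0.001], [0.003, -0.002, -1.0]]
force: [5.8, -0.2, 2.8]
opening: 0.428
```

```bash
python3 st.py
```

```text
21.35 [0.5368 0.0609 0.146 ] yaw -57.5 F [ 5.75 -0.24  2.84] M [-0.229 -0.832 -0.038] 0.428
```

Request:
{"name": "play_rows", "arguments": {
  "series": [
    {"tx": 0,"ty": 0,"tz": 0,"turn": -0.04},
    {"tx": 0,"ty": 0,"tz": 0,"turn": -0.04},
    {"tx": 0,"ty": 0,"tz": 0,"turn": 0}
  ],
  "gripper": 0
}}

```text
time_s: 21.65
position: [0.5369, 0.0607, 0.1461]
tcp_rot: [[0.465, -0.885, 0.003], [-0.885, -0.465, -0.002], [0.003, -0.002, -1.0]]
force: [5.9, -1.0, 2.2]
opening: 0.434
```

```bash
python3 st.py
```

```text
21.65 [0.5369 0.0607 0.1461] yaw -62.29 F [ 5.91 -0.96  2.23] M [-0.305 -0.83  -0.095] 0.434
```

Request:
{"name": "play_rows", "arguments": {
  "series": [
    {"tx": 0,"ty": 0,"tz": 0,"turn": -0.04},
    {"tx": 0,"ty": 0,"tz": 0,"turn": -0.04},
    {"tx": 0,"ty": 0,"tz": 0,"turn": 0}
  ],
  "gripper": 0
}}

```text
time_s: 21.95
position: [0.5367, 0.0605, 0.146]
tcp_rot: [[0.393, -0.92, 0.003], [-0.92, -0.393, -0.003], [0.004, -0.002, -1.0]]
force: [4.9, -2.0, 3.1]
opening: 0.429
```

```bash
python3 st.py
```

```text
21.95 [0.5367 0.0605 0.146 ] yaw -66.86 F [ 4.93 -2.    3.07] M [-0.402 -0.77   0.69 ] 0.429
```

Request:
{"name": "play_rows", "arguments": {
  "series": [
    {"tx": 0,"ty": 0,"tz": 0,"turn": -0.04},
    {"tx": 0,"ty": 0,"tz": 0,"turn": -0.04},
    {"tx": 0,"ty": 0,"tz": 0,"turn": 0}
  ],
  "gripper": 0
}}

```text
time_s: 22.25
position: [0.5367, 0.0604, 0.146]
tcp_rot: [[0.315, -0.949, 0.003], [-0.949, -0.315, -0.003], [0.004, -0.002, -1.0]]
force: [4.5, -2.5, 3.4]
opening: 0.431
```

```bash
python3 st.py
```

```text
22.25 [0.5367 0.0604 0.146 ] yaw -71.66 F [ 4.53 -2.49  3.38] M [-0.629 -0.765  0.533] 0.431
```

Hard end felt (Mz 0.69 N·m, then slipping). Release and rise.

Request:
{"name": "play_rows", "arguments": {
  "series": [
    {"tx": 0,"ty": 0,"tz": 0,"turn": 0},
    {"tx": 0,"ty": 0,"tz": 0,"turn": 0},
    {"tx": 0,"ty": 0,"tz": 0,"turn": 0},
    {"tx": 0,"ty": 0,"tz": 0,"turn": 0},
    {"tx": 0,"ty": 0,"tz": 0,"turn": 0},
    {"tx": 0,"ty": 0,"tz": 0,"turn": 0},
    {"tx": 0,"ty": 0,"tz": 0,"turn": 0},
    {"tx": 0,"ty": 0,"tz": 0,"turn": 0}
  ],
  "gripper": 1
}}

```text
time_s: 23.05
position: [0.5354, 0.0617, 0.1458]
tcp_rot: [[0.309, -0.951, -0.0], [-0.951, -0.309, 0.0], [-0.0, 0.0, -1.0]]
force: [-0.0, 0.4, -0.1]
opening: 0.986
```

Request:
{"name": "play_rows", "arguments": {
  "series": [
    {"tx": 0,"ty": 0,"tz": 0.01,"turn": 0},
    {"tx": 0,"ty": 0,"tz": 0.025,"turn": 0},
    {"tx": 0,"ty": 0,"tz": 0.03,"turn": 0},
    {"tx": 0,"ty": 0,"tz": 0.03,"turn": 0.13},
    {"tx": 0,"ty": 0,"tz": 0.03,"turn": 0.13},
    {"tx": 0,"ty": 0,"tz": 0.03,"turn": 0.13},
    {"tx": 0,"ty": 0,"tz": 0.025,"turn": 0.13},
    {"tx": 0,"ty": 0,"tz": 0.013,"turn": 0.13},
    {"tx": 0,"ty": 0,"tz": 0,"turn": 0.13},
    {"tx": 0,"ty": 0,"tz": 0,"turn": 0.13}
  ],
  "gripper": 1
}}

```text
time_s: 24.05
position: [0.5355, 0.0617, 0.3015]
tcp_rot: [[0.956, -0.294, 0.002], [-0.294, -0.956, -0.0], [0.002, -0.0, -1.0]]
force: [-0.2, -0.6, -0.6]
opening: 1.001
```

Request:
{"name": "play_rows", "arguments": {
  "series": [
    {"tx": 0,"ty": 0,"tz": 0,"turn": 0.13},
    {"tx": 0,"ty": 0,"tz": 0,"turn": 0.13},
    {"tx": 0,"ty": 0,"tz": 0,"turn": 0},
    {"tx": 0,"ty": 0,"tz": 0,"turn": 0},
    {"tx": 0,"ty": 0,"tz": 0,"turn": 0}
  ],
  "gripper": 1
}}

```text
time_s: 24.55
position: [0.5354, 0.0616, 0.3004]
tcp_rot: [[0.999, -0.033, 0.0], [-0.033, -0.999, 0.0], [0.0, -0.0, -1.0]]
force: [-0.2, -0.3, -0.8]
opening: 0.997
```

```bash
python3 st.py; python3 - <<'E'
from ov import *
P=(.5348,.0598)
it=[(P,.019,.104,(0,255,0)),(P,.026,.072,(255,255,0))]
w=vision.capture("wrist");overlay(w,(240,120,150,150),4,it,"pics/z_w.png")
for n in ["scene","side"]: cv2.imwrite(f"pics/z_{n}.png",vision.capture(n)["pixels"])
E
```

```text
24.55 [0.5354 0.0616 0.3004] yaw -1.91 F [-0.18 -0.28 -0.76] M [ 0.096 -0.011  0.034] 0.997
```

View pics/z_w.png

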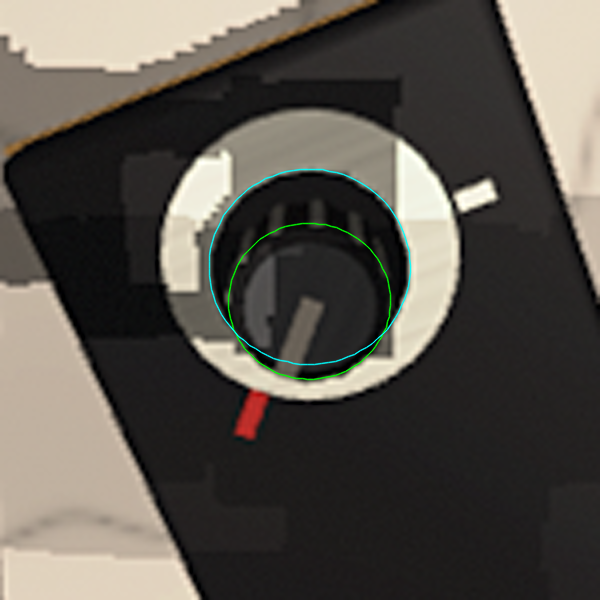

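View pics/z_scene.png

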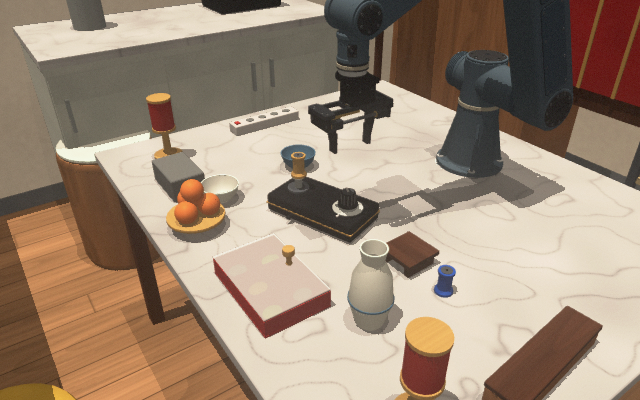

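View pics/z_side.png

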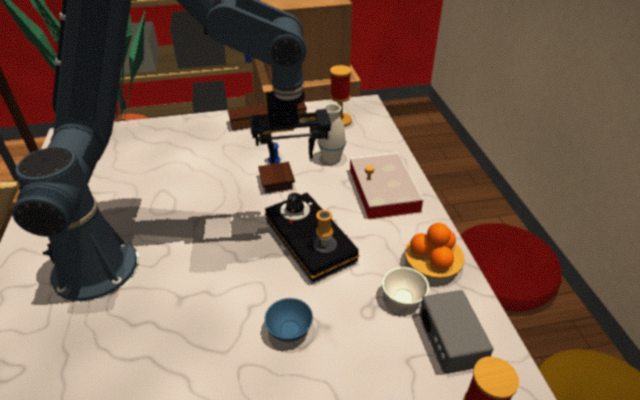

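```bash
python3 - <<'E'
from ov import *
w=vision.capture("wrist")
f=lambda u,v,z:atz(w,(240+u/4,120+v/4),z)[:2]
an=lambda d:np.degrees(np.arctan2(d[1],d[0]))
c=f(311,256,.0565)
print("ring c",c,"red",an(f(252,415,.056)-c),"white",an(f(477,195,.056)-c),"ptr",an(f(290,372,.104)-f(313,302,.104)))
E
```

```text
ring c [0.53564095 0.05893741] red -111.58690454081345 white 18.741587363271474 ptr -109.30951588608463
```

Pointer and red mark agree to about 2°; I'll refine that with a segmentation of the stripes.

```bash
python3 - <<'E'
from ov import *
w=vision.capture("wrist")
x,y=295,190
cv2.imwrite("pics/zz.png",cv2.resize(w["pixels"][y:y+42,x:x+45],None,fx=14,fy=14,interpolation=cv2.INTER_NEAREST))
g=cv2.cvtColor(w["pixels"],cv2.COLOR_BGR2GRAY)[y:y+42,x:x+45]
print(g[0:28:1,10:30])
E
```

```text
[[ 80  79  83  64  31  35  38  36  35  35  36  36  36  36  37  35  36  37
   36  37]
 [ 79  79  83  63  31  35  38  37  37  35  36  34  37  36  36  35  37  37
   36  37]
 [ 79  79  83  63  31  35  39  38  37  36  34  34  35  35  36  36  37  38
   36  37]
 [ 79  79  83  64  32  37  37  36  36  33  35  35  31  33  34  35  37  37
   36  36]
 [ 78  79  83  63  32  38  38  37  35  32  56  69  57  43  34  34  37  37
   36  36]
 [ 78  79  83  64  31  37  36  35  33  32  80 106  96  80  63  48  38  34
   37  38]
 [ 79  79  84  64  31  37  36  35  33  48  86 101 100 103 101  75  38  35
   37  37]
 [ 79  78  82  63  30  36  37  34  32  70  97  99  97 100 102  75  31  36
   38  37]
 [ 78  79  82  72  46  34  36  33  45  85 102  97  98  99  91  57  32  37
   37  39]
 [ 79  79  81  87  68  31  34  30  65  93  99  97  98  98  76  36  35  37
   37  37]
 [ 78  80  81  85  65  31  33  32  76 101  99  97 100  89  57  30  34  37
   36  37]
 [ 79  80  83  88  66  29  31  48  84 101  98  98 102  78  34  33  36  38
   38  36]
 [ 79  82  78  74  58  31  31  70  96 100  97  99 100  73  31  35  37  37
   38 
[... 580 characters left out ...]
  37  35
   36  37]
 [  0   0   4  14  68  97  99  97  98 100  73  29  36  38  39  38  36  35
   37  35]
 [ 88  37   0  18  78 101  97  97 100  91  59  34  38  40  39  37  34  32
   29  23]
 [189 139 101  83  80  94  95  97  98  75  31  30  30  34  31  26  19  10
    2   0]
 [225 216 198 169 119  90  83  92  80  37   0   2   2   2   0   0   0   8
   48  37]
 [215 217 223 218 188 153 133 116  85  42   0   0  11   7  35  58 108 146
  160 153]
 [214 216 217 218 218 220 209 180 164 139 106 106 129 143 152 163 202 234
  231 229]
 [223 218 214 210 208 209 211 216 225 214 199 200 217 233 228 225 222 219
  218 217]
 [192 196 201 208 217 218 219 219 220 220 221 221 220 218 216 218 218 218
  220 220]]
```

View pics/zz.png

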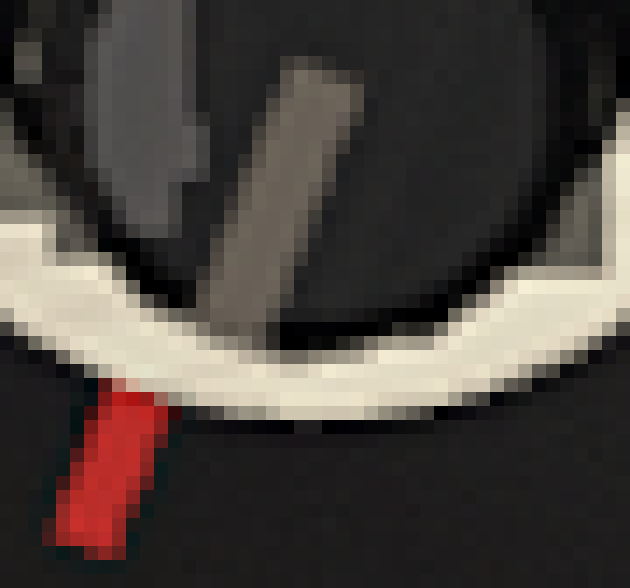

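```bash
python3 - <<'E'
from ov import *
w=vision.capture("wrist");x,y=295,190
g=cv2.cvtColor(w["pixels"],cv2.COLOR_BGR2GRAY).astype(float)
an=lambda d:np.degrees(np.arctan2(d[1],d[0]))
pts=[]
for r in range(7,21):
    row=np.clip(g[y+r,x:x+45]-45,0,60); c=np.arange(45); lo=14 if r<12 else 13
    m=(c>=lo+ (2 if r<13 else 0))&(c<27); pts.append((x+(row*m*c).sum()/(row*m).sum(),y+r))
P=np.array([atz(w,p,.104)[:2] for p in pts]);v=np.linalg.svd(P-P.mean(0))[2][0];v=v if v[1]<0 else -v
print("ptr",an(v))
b=w["pixels"].astype(int);red=(b[...,2]>140)&(b[...,1]<90)&(b[...,0]<90);ys,xs=np.nonzero(red[200:240,280:315])
Q=np.array([atz(w,(280+a,200+c),.056)[:2] for a,c in zip(xs,ys)]);v=np.linalg.svd(Q-Q.mean(0))[2][0];v=v if v[1]<0 else -v
print("red dir",an(v),len(xs)); 
for c in [(.5348,.0598),(.5353,.0595)]: print("red from centre",an(Q.mean(0)-c),an(P.mean(0)-c))
E
```

```text
ptr -111.97938558447173
red dir -114.83154156405274 49
red from centre -111.41445212424212 -107.69720653763781
red from centre -112.08848395471877 -111.60866040203052
```

The pointer direction (−112.0°) matches the red mark as seen from the knob centre (−111.4° to −112.1°), the knob has sprung out, and the holder is upright. Handing in.

```bash
python3 - <<'E'
from h import *
print(bot.hand_in())
E
```

```text
the job is handed in; nothing more can be done
None
```

I placed the brass holder upright on the plinth, released it, and then switched the warmer on. I handed the job in at about 25 s of the 72 s allowed; the simulator gave no verdict.

- **Holder:** The scene and side overlays show it centred on the plinth to about 1 mm. It was still standing in the last pictures, after the knob work.
- **Knob:** I turned it unpushed until the safety stop, at roughly 0.93 rad. There I pushed it in about 8 mm (8.4 N), turned it about 38° past the stop, let it rise, and turned on to the hard end. At the stop and at the hard end the moment peaked near 0.7 N·m, and the grip slipped a few degrees against the blocked knob.
- **Pointer:** The stripe lies at −112.0°, and the red mark as seen from the knob centre at −111.4° to −112.1°. The direction of the red mark itself, fitted from few pixels, gave −114.8°. A first rough reading of the stripe gave −109.3°.
- **Knob height:** The knob's outline in the last wrist picture fits the height of a knob standing out.
- **Other things:** The stand, bowls and vase look unmoved in the last pictures, and the gripper is open and clear of everything.
- **Disagreements:**
  - The first move call was refused because it had empty rows, and nothing moved.
  - The gripper read about 36.6 mm on the 31 mm shaft, but the holder lifted and set down straight.

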